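# Change over the weighing place on a field-sample bench

### The job

Make the scale ready for the next weighing: lift the steel canister by its handle off the scale and stand it upright, wholly on the round rubber mat beside, then stand the amber sample jar in its place wholly on the scale's pan. File every aluminium tin that is out on the bench in the sloped tray, one to a lane, flat on the sloped floor and slid right down against the back stop. Never tip the canister over, and leave the handheld meter and the small white reagent bottle where they are.

Things in the scene. Friction and masses are not known exactly. Their poses are not given: they have to be found in the camera images.
- canister_handle (a point): Middle of the grip bar of the steel sampling canister: body 84 mm across and 108 mm tall, a fixed upright handle on top. The bar is 11 mm thick, 64 mm long, runs along this point's y axis, 155 mm above the underside, on the centre line; 43 mm free below the bar. About 0.45 kg. z is up when it stands upright. At the start it stands on the scale's pan.
- pan (a point): Centre of the top face of the bench scale's round steel pan (110 mm across, 54 mm above the bench, 10 mm off the middle of the scale). The scale is white, 150 x 140 mm, fixed, and does not give under load. z is up.
- mat_top (a point): Centre of the top face of the round black rubber mat beside the scale, 130 mm across, 4 mm thick, fixed.
- jar_mid (a point): Centre (45 mm above its underside) of the amber sample jar, 54 mm across, 90 mm tall, white cap 50 mm across. About 0.28 kg. z is its axis, up when it stands.
- bed: Floor of the fixed sloped aluminium tray, falling 0.26 rad away from the robot to a 24 mm high back stop. Origin on the floor at the foot of the stop, mid-width, 22 mm above the bench; x points downhill (floor from x = -160 mm to 0; upper end open, 63 mm above the bench), y across, z square to the floor. Four lanes, 58 mm wide, 62 mm apart; dividers 10 mm high, outer walls 12 mm.
- lane0 (a point): Where a tin's centre lies when it is home against the back stop in the middle of lane 0 (lanes counted from the bed's +y side): 17 mm above the sloped floor, 23 mm uphill of the stop. Axes as the bed's. Tins mostly stay where they are put on the floor and have to be pushed down.
- lane1 (a point): Where a tin's centre lies when it is home against the back stop in the middle of lane 1 (lanes counted from the bed's +y side): 17 mm above the sloped floor, 23 mm uphill of the stop. Axes as the bed's. Tins mostly stay where they are put on the floor and have to be pushed down.
- lane2 (a point): Where a tin's centre lies when it is home against the back stop in the middle of lane 2 (lanes counted from the bed's +y side): 17 mm above the sloped floor, 23 mm uphill of the stop. Axes as the bed's. Tins mostly stay where they are put on the floor and have to be pushed down.
- lane3 (a point): Where a tin's centre lies when it is home against the back stop in the middle of lane 3 (lanes counted from the bed's +y side): 17 mm above the sloped floor, 23 mm uphill of the stop. Axes as the bed's. Tins mostly stay where they are put on the floor and have to be pushed down.
- tin0_mid (a point): Centre (17 mm above its underside) of a round lidded aluminium sample tin, 46 mm across, 34 mm tall, about 90 g; z is its axis. Three or four such tins stand on the bench; all are alike.
- tin1_mid (a point): Centre (17 mm above its underside) of a round lidded aluminium sample tin, 46 mm across, 34 mm tall, about 90 g; z is its axis. Three or four such tins stand on the bench; all are alike.
- tin2_mid (a point): Centre (17 mm above its underside) of a round lidded aluminium sample tin, 46 mm across, 34 mm tall, about 90 g; z is its axis. Three or four such tins stand on the bench; all are alike.
- tin3_mid (a point): Centre (17 mm above its underside) of a round lidded aluminium sample tin, 46 mm across, 34 mm tall, about 90 g; z is its axis. Three or four such tins stand on the bench; all are alike.
- meter_mid (a point): Centre of a grey handheld meter lying on the bench, 50 x 100 x 26 mm; leave it alone.
- reagent_mid (a point): Centre of a small white reagent bottle, 40 mm across, 75 mm tall; leave it alone.
Not all that is in view belongs to the job. There is more than one size of the part that bears pan; the job needs the smaller.

How it is judged:
On the way, in this order (a step that is already met when the one before it is completed fails the run):
1. the canister stands upright on the mat (horizontal distance between canister_handle and mat_top below 0.025 m and z of canister_handle in the frame of mat_top between 0.147 and 0.161 m and angle between canister_handle's own z axis and vertical below 0.1 rad), for 0.4 s.
2. the jar stands on the scale's pan (horizontal distance between jar_mid and pan below 0.03 m and z of jar_mid in the frame of pan between 0.039 and 0.051 m and angle between jar_mid's own z axis and vertical below 0.1 rad), for 0.4 s.
At the end, for the whole second after the job is handed in: Canister upright on the mat (within 25 mm of its centre, foot within 7 mm, tilt under 0.1 rad); jar upright on the pan (within 30 mm of its centre, foot within 6 mm); every tin present flat on the sloped floor (5 mm, 0.1 rad) and within 5 mm of the back stop (all of step 1 and all of step 2 and x of tin0_mid in the frame of bed between -0.028 and -0.018 m and y of tin0_mid in the frame of bed between -0.124 and 0.124 m and z of tin0_mid in the frame of bed between 0.012 and 0.022 m and angle between the z axis of each of tin0_mid, tin1_mid, tin2_mid, tin3_mid and the z axis of bed, either way round below 0.1 rad and x of tin1_mid in the frame of bed between -0.028 and -0.018 m and y of tin1_mid in the frame of bed between -0.124 and 0.124 m and z of tin1_mid in the frame of bed between 0.012 and 0.022 m and x of tin2_mid in the frame of bed between -0.028 and -0.018 m and y of tin2_mid in the frame of bed between -0.124 and 0.124 m and z of tin2_mid in the frame of bed between 0.012 and 0.022 m and x of tin3_mid in the frame of bed between -0.028 and -0.018 m and y of tin3_mid in the frame of bed between -0.124 and 0.124 m and z of tin3_mid in the frame of bed between 0.012 and 0.022 m); the robot touches nothing.
It fails at once if the canister is tipped by more than 0.6 rad (angle between canister_handle's own z axis and vertical above 0.6 rad).
It fails at once if the meter is moved by more than 40 mm (distance of meter_mid from where it was at the start of the episode above 0.04 m).
It fails at once if the reagent is moved by more than 40 mm (distance of reagent_mid from where it was at the start of the episode above 0.04 m).
Of tin0, tin1, tin2, tin3 only 3 to 4 are there at a start; the rules pass over those that are not, and their reading is None.
At some moment in a run one of tin0, tin1, tin2, tin3 may be knocked a few centimetres aside while the robot is not near it.
It also fails if it takes over 210 s, if anything falls off the work surface, if the arm or the gripper's body presses on something with over 40 N, if the wrist force passes 120 N, or if a joint passes its speed limit or range.

### The arm

A 7-joint arm with a two-finger parallel gripper is mounted at the origin on the work surface. World frame = base frame: x ahead of the robot, y to its left, z up, the work surface at z = 0. Lengths are in m, angles in rad, forces in N, time in s.
With the tool pointing down it reaches from about 0.4 to 0.85 m from the base axis. Payload 10.4 kg.
Tool frame: the origin (TCP) lies between the finger pads; the fingertips stand tip_extent ahead of it and the grasp point (between the pads) lies 2 mm behind it (tip_extent is the distance from the TCP to the fingertips, in m); z points along the fingers, y is the direction in which the jaws open and shut (so a half turn about z gives the same grasp; the last joint's range is limited). The gripper opens to 87 mm and grips with 3 to 60 N. Pads are 19 mm wide; open, the fingers measure 117 mm over their backs; the gripper's body (75 mm by 190 mm) begins 51 mm behind the grasp point.
Start: joints at [1.079, 0.332, -0.065, 1.46, 0.022, 1.35, -0.088], TCP at [0.282, -0.558, 0.24] pointing down, gripper open.
Joint ranges: [-2.6, 2.6], [-0.5, 2.12], [-1.47, 1.34], [0.16, 2.42], [-1.27, 4.41], [0.06, 2.06], [-2.6, 2.6]. Speed limits (rad/s): [2.22, 2.22, 2.79, 2.79, 3.14, 3.14, 3.14].

### API

Orientations are given as a unit quaternion [x, y, z, w].
In Python, from bench import read_state, camera, camera_params, close_job, tip_extent gives the robot as it stands. The module is installed in compiled form; this text tells all that it offers.
- The arm moves only by the tool send_rows, never from a script. Its argument "steps" is a list of rows, each a list of 7 numbers: the turn, a rotation vector about the tool's x, y, z in degrees, then the shift along the tool's x, y, z in m, then the gripper's target within -1 to 1 (shut at 1, half-way at 0, fully open at -1). In form: [[ax, ay, az, x, y, z, jaw], ...]. A call has exactly 10 rows; each row shifts and turns the pose as measured when the row begins, along the tool's axes as they then stand; what a row does not reach is not made up. A row lasts 1/10 s, in which the tool goes at most 50 mm and 8.59 degrees, less where a joint would pass 70% of its speed; a pose out of reach is approached as far as the arm can. A call with a gripper value outside its range is refused whole. The fingers move at their own pace and stop on an object; "force" is the grip in N (left out, the last holds). Time passes only in rows, so rows that do not move let the fingers close, or fill a call up. It gives the time, the measured TCP pose, the force and the opening at its end, in the units of the state.
- read_state(): the state, without advancing time (a new reading comes with each control period).
- camera(name): name is "scene" or "top" or "wrist"; returns (picture, depth): 384x512x3 uint8, blue, green, red; 384x512 float32, m along the optical axis (not along the pixel's ray), 0 where there is no reading.
- camera_params(name): a dict with "camera_matrix" (3x3 intrinsics, pixels), "dist" ([k1, k2, p1, p2, k3] as OpenCV has them; the pictures are not rectified), "world_from_camera" (4x4, takes a point from camera to world coordinates). Camera axes: x right, y down, z forward; pixel columns grow to the right and rows downward; lengths in m; the calibration is good to about 2 mm. A picture is of the moment at which its call begins: read the wrist's pose just before it. camera_params takes no time and is no camera call; for the wrist camera it gives the pose at the moment of the call.
- close_job(): hands the job in, once; it reports no verdict.
The state is a dict: "time": time; "joint_positions": joint angles; "joint_vel": joint speeds; "joint_torque": joint torques, N m; "ee_pos": TCP position; "eef_rot": TCP orientation; "ft_force": force on the tool from outside, world axes, zero at the start; "torque": the same for the moment, N m; "width": finger opening in m.
Only numpy, scipy, OpenCV 4.12 (cv2) and the standard library are available. Lean on these libraries where they do the work, as an engineer would, in place of code of your own. Each camera call takes 0.05 s, during which the arm holds its last target.

## Working session

There is one attempt and no reset: what is moved stays moved. The work goes in short steps, Python scripts to look and compute and a tool call to move; the robot and the scene stay as the last step left them, time stands still between calls to the robot, and variables do not carry over. Pictures are saved under pics/ and viewed, and the job is handed in when it is done.

Besides the shell and the picture viewer there is one more tool, called in YAML: its name, and indented under it one key for each argument. send_rows: Moves the arm, as the interface text tells. Its arguments: {"type":"object","properties":{"steps":{"type":"array"},"force":{"type":"number"}},"required":["steps"]}

```bash
mkdir -p pics; ls
cat > h.py <<'E'
import numpy as np, cv2
from bench import *
from scipy.spatial.transform import Rotation as R
def snap(name,out):
    P=camera_params(name); im,d=camera(name)
    cv2.imwrite(f'pics/{out}.png',im); np.savez(f'pics/{out}.npz',im=im,d=d,K=P['camera_matrix'],D=np.array(P['dist']),T=P['world_from_camera'])
def load(out):
    z=np.load(f'pics/{out}.npz'); return z
def px(z,u,v,dep=None):
    p=cv2.undistortPoints(np.array([[[u,v]]],float),np.array(z['K']),z['D'])[0,0]
    d=z['d'][int(round(v)),int(round(u))] if dep is None else dep
    return (z['T']@np.array([p[0]*d,p[1]*d,d,1]))[:3]
def pxz(z,u,v,h):
    p=cv2.undistortPoints(np.array([[[u,v]]],float),np.array(z['K']),z['D'])[0,0]
    r=z['T'][:3,:3]@np.array([p[0],p[1],1]);o=z['T'][:3,3]
    return o+r*(h-o[2])/r[2]
def proj(z,P):
    T=np.linalg.inv(z['T']); 
    return cv2.projectPoints(np.array([P],float),cv2.Rodrigues(T[:3,:3])[0],T[:3,3],np.array(z['K']),z['D'])[0][0,0]
def cloud(z):
    h,w=z['d'].shape
    uv=np.stack(np.meshgrid(np.arange(w),np.arange(h)),-1).reshape(-1,1,2).astype(float)
    p=cv2.undistortPoints(uv,np.array(z['K']),z['D'])[:,0]
    d=z['d'].reshape(-1)
    c=np.c_[p*d[:,None],d]
    W=c@z['T'][:3,:3].T+z['T'][:3,3]; W[d==0]=np.nan
    return W.reshape(h,w,3)
def crop(out,u0,v0,u1,v1,s,name):
    im=cv2.imread(f'pics/{out}.png')[v0:v1,u0:u1]
    cv2.imwrite(f'pics/{name}.png',cv2.resize(im,None,fx=s,fy=s,interpolation=cv2.INTER_CUBIC))
def st():
    s=read_state()
    print('t',round(s['time'],2),'p',np.round(s['ee_pos'],4),'rotcols',np.round(R.from_quat(s['eef_rot']).as_matrix(),3).tolist(),'F',np.round(s['ft_force'],1),'w',round(s['width'],4),'j',np.round(s['joint_positions'],2))
    return s
E
python3 - <<'E'
from h import *
print(tip_extent() if callable(tip_extent) else tip_extent)
st()
snap('scene','s0');snap('top','t0');snap('wrist','w0')
for n in('s0','t0'):print(np.round(load(n)['T'],3).tolist())
E
```

```text
pics
0.017
t 0.0 p [ 0.2822 -0.5573  0.2388] rotcols [[0.892, 0.452, -0.001], [0.452, -0.892, 0.001], [-0.0, -0.001, -1.0]] F [ 0.3 -0.1  0. ] w 0.0869 j [ 1.08  0.33 -0.06  1.46  0.02  1.35 -0.09]
[[0.553, 0.628, -0.548, 1.002], [0.833, -0.428, 0.35, -0.378], [-0.015, -0.65, -0.76, 0.953], [0.0, 0.0, 0.0, 1.0]]
[[-0.016, -0.992, 0.125, 0.281], [-1.0, 0.015, -0.011, -0.023], [0.009, -0.125, -0.992, 1.543], [0.0, 0.0, 0.0, 1.0]]
```

View pics/s0.png

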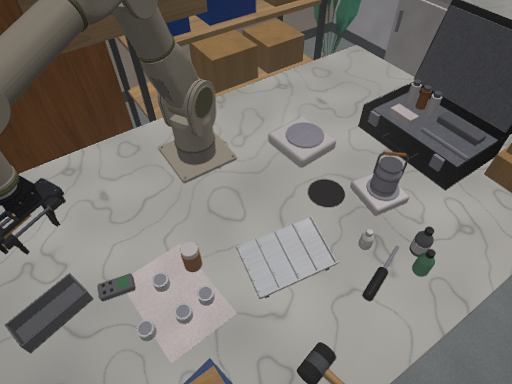

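View pics/t0.png

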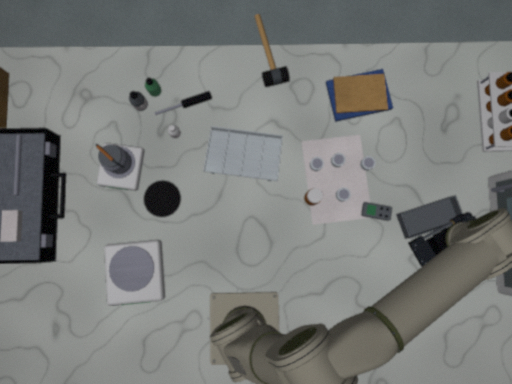

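```bash
python3 -c "
from h import *
crop('t0',130,120,400,330,2.9,'t0c')"
```

```text
(no output)
```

View pics/t0c.png

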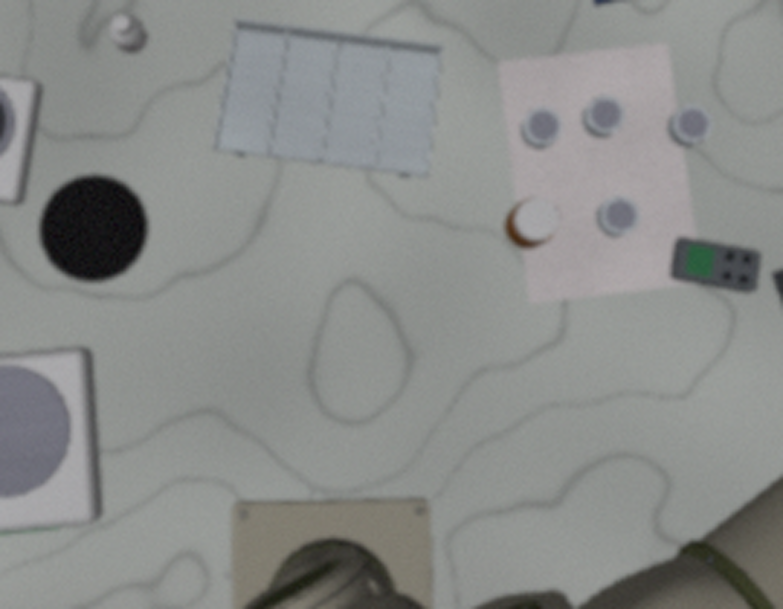

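Run:
```python
from h import *
z=load('t0');s=load('s0')
for n,u,v in [('tin',316,164),('tin',338,160),('tin',368,163),('tin',343,195),('jar',314,196),('mat',162,198),('canlid',118,160),('meter',376,211),('reag',173,130),('pan corner',133,186),('bigpan',132,268),('bedTL',212,128),('TR',283,137),('BL',206,172),('BR',279,180),('bench',250,230),('base',245,300)]:
    print(n,np.round(px(z,u,v),3))
print('scene')
for n,u,v in [('tin',161,280),('tin',146,327),('tin',183,310),('tin',205,293),('jar',190,247),('mat',326,193),('bench',240,220)]:
    print(n,np.round(px(s,u,v),3))
crop('t0',85,125,185,215,7,'a');crop('s0',340,140,420,220,7,'b')
```

```text
tin [ 0.548 -0.255  0.034]
tin [ 0.562 -0.332  0.033]
tin [ 0.549 -0.434  0.037]
tin [ 0.439 -0.343  0.036]
jar [ 0.432 -0.236  0.09 ]
mat [0.442 0.282 0.002]
canlid [0.547 0.388 0.166]
meter [ 0.383 -0.457  0.023]
reag [0.669 0.235 0.061]
pan corner [0.481 0.374 0.036]
bigpan [0.207 0.364 0.068]
bedTL [0.684 0.105 0.023]
TR [ 0.656 -0.146 -0.01 ]
BL [ 0.532  0.129 -0.005]
BR [ 0.5   -0.128 -0.005]
bench [ 0.326 -0.023  0.003]
base [ 0.091 -0.003  0.009]
scene
tin [ 0.449 -0.345  0.035]
tin [ 0.551 -0.434  0.033]
tin [ 0.563 -0.332  0.034]
tin [ 0.551 -0.259  0.03 ]
jar [ 0.432 -0.234  0.089]
mat [0.447 0.275 0.007]
bench [ 0.373 -0.034  0.002]
```

View pics/a.png

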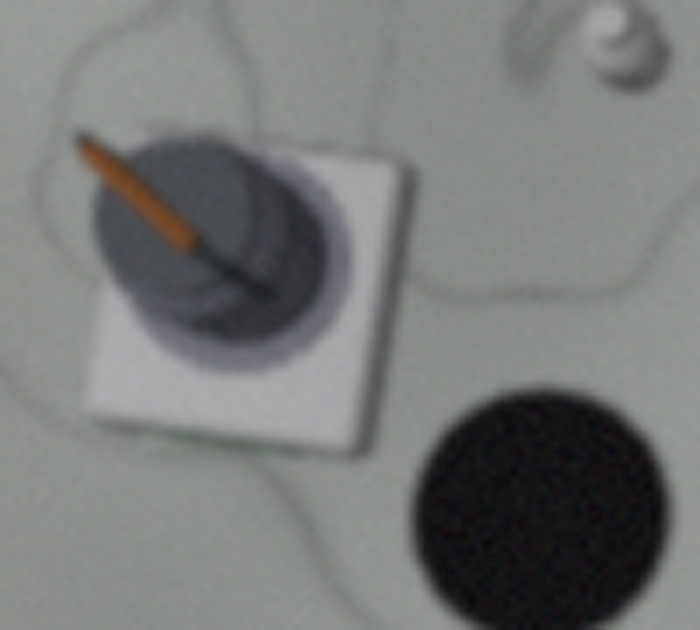

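View pics/b.png

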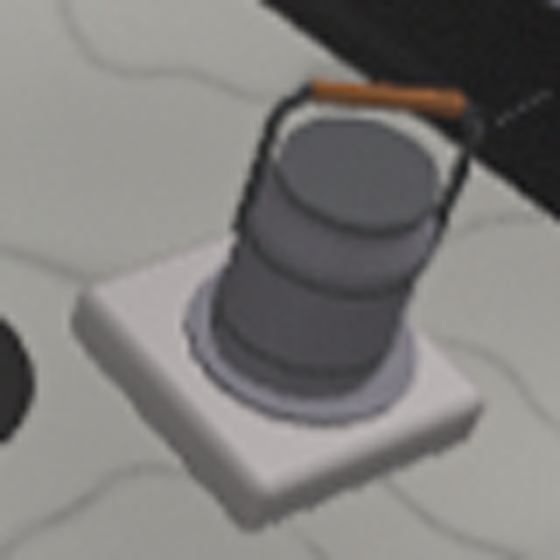

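Run:
```python
from h import *
z=load('t0');s=load('s0')
for zz,L in ((z,[(85+80/7,125+140/7),(85+193/7,125+243/7)]),(s,[(340+312/7,140+92/7),(340+465/7,140+102/7)])):
    P=[pxz(zz,*l,.209) for l in L];a,b=P
    print(np.round(P,3).tolist(),'mid',np.round((a+b)/2,4),'len',np.linalg.norm(a-b),'ang',np.degrees(np.arctan2(*(b-a)[1::-1])))
# mat
for n,zz in (('t',z),('s',s)):
    im=zz['im'].astype(int); W=cloud(zz)
    m=(im.max(2)<45)&(abs(W[...,0]-.445)<.1)&(abs(W[...,1]-.28)<.1)&(W[...,2]<.03)
    v,u=np.nonzero(m); P=np.array([pxz(zz,a,b,.004) for a,b in zip(u,v)])
    print('mat',n,len(u),(P.min(0)+P.max(0))/2,np.ptp(P,axis=0))
    # tops
    for nm,x,y,lo,hi,r in [('tin',.55,-.257,.027,.042,.04),('tin',.562,-.332,.027,.042,.035),('tin',.55,-.434,.027,.042,.035),('tin',.444,-.344,.027,.042,.035),('jar',.432,-.235,.075,.105,.04),('can',.545,.38,.145,.18,.08),('reag',.665,.235,.05,.09,.05),('big',.207,.364,.055,.09,.1)]:
        m=(np.hypot(W[...,0]-x,W[...,1]-y)<r)&(W[...,2]>lo)&(W[...,2]<hi)
        P=W[m]; print(nm,n,len(P),np.round(np.median(P,0),4),np.round((P.min(0)+P.max(0))/2,4),np.round(np.ptp(P,axis=0),3))
# scale points
W=cloud(z)
m=(abs(W[...,0]-.545)<.11)&(abs(W[...,1]-.39)<.11)&(W[...,2]>.03)&(W[...,2]<.062)
u=np.nonzero(m);print(cv2.minAreaRect(W[m][:,:2].astype(np.float32)))
crop('t0',195,115,295,195,8,'c');crop('s0',230,210,345,305,6.5,'d')
```

```text
[[0.586, 0.441, 0.209], [0.54, 0.391, 0.209]] mid [0.5628 0.4164 0.209 ] len 0.06811828230130988 ang -132.82596582109394
[[0.543, 0.389, 0.209], [0.585, 0.44, 0.209]] mid [0.5641 0.4146 0.209 ] len 0.06557272982618294 ang 50.25793905591258
mat t 946 [0.44185816 0.28109454 0.004     ] [1.19019977e-01 1.18049981e-01 2.22044605e-16]
tin t 144 [ 0.5532 -0.2583  0.0347] [ 0.5525 -0.2586  0.0345] [0.049 0.043 0.015]
tin t 145 [ 0.5658 -0.3337  0.0341] [ 0.5671 -0.3338  0.0345] [0.047 0.046 0.015]
tin t 147 [ 0.553  -0.4371  0.0338] [ 0.5531 -0.4373  0.0344] [0.044 0.046 0.014]
tin t 145 [ 0.4424 -0.3471  0.0339] [ 0.4413 -0.3462  0.0343] [0.045 0.045 0.015]
jar t 182 [ 0.4317 -0.2394  0.0893] [ 0.4318 -0.2394  0.0873] [0.047 0.048 0.019]
can t 408 [0.56   0.4108 0.1655] [0.5623 0.4133 0.1624] [0.075 0.077 0.034]
reag t 64 [0.6716 0.2355 0.0584] [0.6739 0.2376 0.0662] [0.029 0.032 0.032]
big t 1619 [0.2046 0.3676 0.0666] [0.1985 0.3632 0.0664] [0.16  0.165 0.023]
mat s 40 [0.44276052 0.27865992 0.004     ] [1.21632380e-01 1.19306227e-01 2.22044605e-16]
tin s 224 [ 0.5537 -0.2587  0.0333] [ 0.5528 -0.2585  0.0328] [0.047 0.047 0.011]
tin s 253 [ 0.5661 -0.3347  0.0327] [ 0.5646 -0.3348  0.0324] [0.048 0.047 0.01 ]
tin s 258 [ 0.5532 -0.4377  0.0338] [ 0.5518 -0.4377  0.0334] [0.047 0.045 0.011]
tin s 211 [ 0.4456 -0.3472  0.0335] [ 0.4431 -0.3466  0.0324] [0.048 0.047 0.01 ]
jar s 247 [ 0.4385 -0.24    0.0892] [ 0.4357 -0.2391  0.0852] [0.049 0.05  0.02 ]
can s 427 [0.5664 0.4051 0.1635] [0.5623 0.4107 0.1615] [0.071 0.077 0.033]
reag s 88 [0.6757 0.2311 0.0626] [0.6716 0.2346 0.0635] [0.032 0.029 0.027]
big s 791 [0.211  0.3592 0.0644] [0.2066 0.3628 0.0635] [0.148 0.146 0.015]
((0.5513054132461548, 0.4214950203895569), (0.13945794105529785, 0.1549205631017685), 81.19896697998047)
```

View pics/c.png

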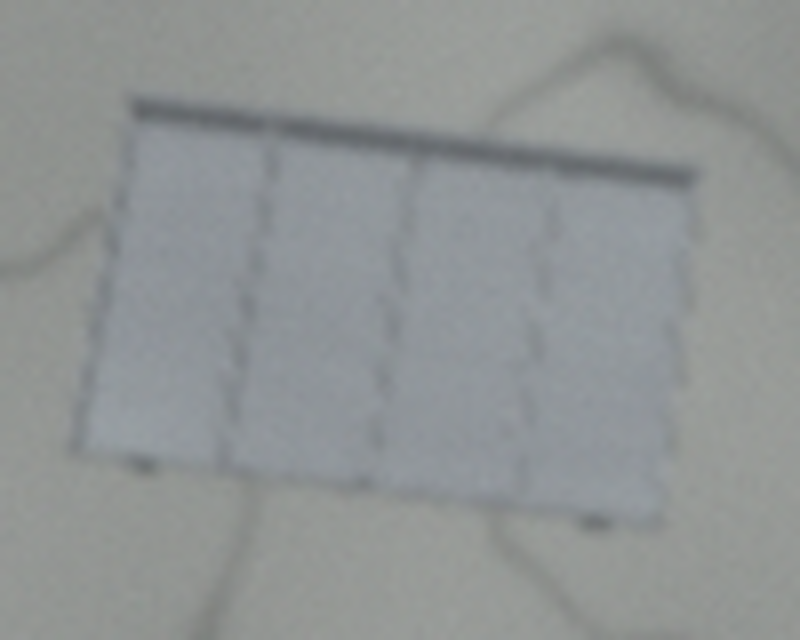

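View pics/d.png

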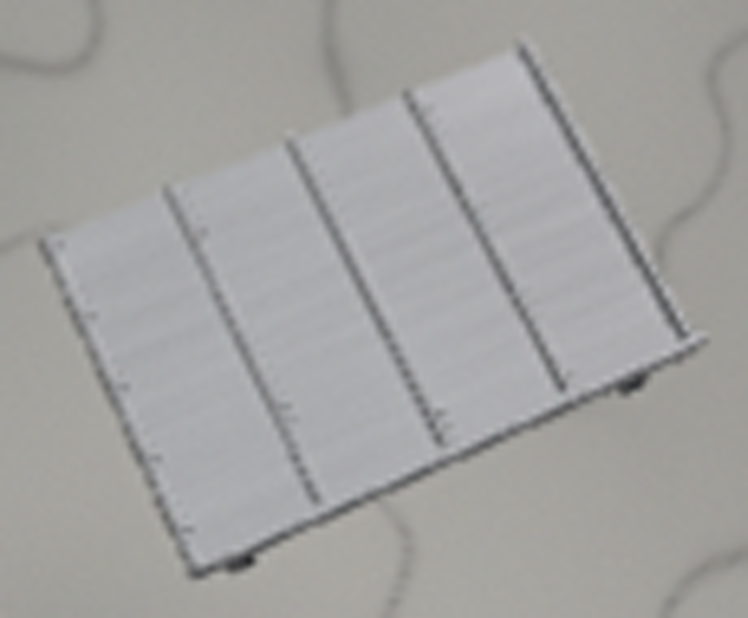

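Run:
```python
from h import *
z=load('t0');s=load('s0')
c=lambda u,v:(195+u/8,115+v/8)
d=lambda u,v:(230+u/6.5,210+v/6.5)
print('top uphill');A=[pxz(z,*c(75,455),.063),pxz(z,*c(662,523),.063)]
print(np.round(A,4).tolist(),np.linalg.norm(A[0]-A[1]))
print('top foot');B=[pxz(z,*c(130,124),.022),pxz(z,*c(694,188),.022)]
print(np.round(B,4).tolist(),np.linalg.norm(B[0]-B[1]))
print('scene uphill');A2=[pxz(s,*d(520,46),.063+.012),pxz(s,*d(40,240),.063+.0)]
print(np.round(A2,4).tolist(),np.linalg.norm(A2[0]-A2[1]))
print('scene stop top');B2=[pxz(s,*d(703,338),.046),pxz(s,*d(195,572),.046)]
print(np.round(B2,4).tolist(),np.linalg.norm(B2[0]-B2[1]))
print('dividers scene low ends', [np.round(pxz(s,*d(*q),.032),4).tolist() for q in ((567,388),(440,443),(316,500))])
print('dividers scene hi ends', [np.round(pxz(s,*d(*q),.073),4).tolist() for q in ((406,92),(288,138),(165,186))])
# wall from bed model check
for p in (A,B,A2,B2):
    e=p[1]-p[0]; print('yaw(x dir) deg',np.degrees(np.arctan2(e[0],-e[1])), 'mid',np.round((p[0]+p[1])/2,4))
for zz in (z,s):
    W=cloud(zz); m=(W[...,0]>.53)&(W[...,0]<.65)&(abs(W[...,1])<.1)&(W[...,2]>.02)
    P=W[m];a=np.linalg.lstsq(np.c_[P[:,:2],np.ones(len(P))],P[:,2],rcond=None)[0];print(a,np.hypot(a[0],a[1]),np.degrees(np.arctan2(-a[1],-a[0])))
```

```text
top uphill
[[0.5219, 0.1277, 0.063], [0.4892, -0.1193, 0.063]] 0.2491871607596481
top foot
[[0.6752, 0.1074, 0.022], [0.643, -0.1394, 0.022]] 0.2489204898576587
scene uphill
[[0.5331, 0.1229, 0.075], [0.4907, -0.1177, 0.063]] 0.24466295446140762
scene stop top
[[0.6894, 0.1032, 0.046], [0.6545, -0.1449, 0.046]] 0.25046426228135793
dividers scene low ends [[0.6696, 0.0438, 0.032], [0.6593, -0.0193, 0.032], [0.6509, -0.0798, 0.032]]
dividers scene hi ends [[0.5231, 0.0632, 0.073], [0.5134, 0.0026, 0.073], [0.5036, -0.0587, 0.073]]
yaw(x dir) deg -7.538065856244129 mid [0.5055 0.0042 0.063 ]
yaw(x dir) deg -7.428290859722169 mid [ 0.6591 -0.016   0.022 ]
yaw(x dir) deg -10.006653852007286 mid [0.5119 0.0026 0.069 ]
yaw(x dir) deg -8.009809142970107 mid [ 0.672  -0.0208  0.046 ]
[-0.24456775  0.04016614  0.18624752] 0.24784411455690716 -9.326608799914176
[-0.26237184  0.03733135  0.1960662 ] 0.2650143589222104 -8.09792474443652
```

send_rows:
  steps:
    - [0, 0, -7.3, 0, 0, -0.03, -1]
    - [0, 0, -7.3, 0, 0, -0.03, -1]
    - [0, 0, -7.3, 0, 0, -0.03, -1]
    - [0, 0, 0, 0.044, -0.01, 0, -1]
    - [0, 0, 0, 0.044, -0.01, 0, -1]
    - [0, 0, 0, 0.044, -0.01, 0, -1]
    - [0, 0, 0, 0.044, -0.01, 0, -1]
    - [0, 0, 0, 0.044, -0.01, 0, -1]
    - [0, 0, 0, 0.044, -0.01, 0, -1]
    - [0, 0, 0, 0.044, -0.01, 0, -1]
  force: 30

```text
time: 1.15
ee_pos: [0.4283, -0.2727, 0.3289]
eef_rot: [0.91, 0.415, -0.002, -0.003]
ft_force: [0.8, -0.9, -0.4]
width: 0.0869
```

```bash
cat >> h.py <<'E'
def Rt(yaw,pitch=0):
    # tool down, tool x at world yaw (deg)
    c,s=np.cos(np.radians(yaw)),np.sin(np.radians(yaw))
    return np.array([[c,s,0],[s,-c,0],[0,0,-1.]])
def go(p,Rw=None):
    s=st(); M=R.from_quat(s['eef_rot']).as_matrix()
    if Rw is not None:
        rv=R.from_matrix(M.T@Rw).as_rotvec(degrees=True); print('turn',np.round(rv,2)); 
        print('shift if turned first',np.round(Rw.T@(np.array(p)-s['ee_pos']),4))
    print('shift now',np.round(M.T@(np.array(p)-s['ee_pos']),4))
E
python3 - <<'E'
from h import *
go([.563,.4155,.30],Rt(48.7))
E
```

```text
t 1.15 p [ 0.4283 -0.2727  0.3289] rotcols [[0.655, 0.755, -0.006], [0.755, -0.655, 0.004], [-0.001, -0.007, -1.0]] F [ 0.8 -0.9 -0.4] w 0.0869 j [ 0.8   0.06 -0.34  1.6   0.02  1.49 -0.25]
turn [-0.4   0.05  0.35]
shift if turned first [ 0.6059 -0.353   0.0289]
shift now [ 0.6081 -0.3491  0.0308]
```

send_rows:
  steps:
    - [0, 0, 0, 0.039, -0.0225, 0, -1]
    - [0, 0, 0, 0.039, -0.0225, 0, -1]
    - [0, 0, 0, 0.039, -0.0225, 0, -1]
    - [0, 0, 0, 0.039, -0.0225, 0, -1]
    - [0, 0, 0, 0.039, -0.0225, 0, -1]
    - [0, 0, 0, 0.039, -0.0225, 0, -1]
    - [0, 0, 0, 0.039, -0.0225, 0, -1]
    - [0, 0, 0, 0.039, -0.0225, 0, -1]
    - [0, 0, 0, 0.039, -0.0225, 0, -1]
    - [0, 0, 0, 0.039, -0.0225, 0, -1]

```text
time: 2.15
ee_pos: [0.5142, 0.1878, 0.3293]
eef_rot: [0.91, 0.414, -0.002, -0.002]
ft_force: [-0.0, -0.8, 0.5]
width: 0.0873
```

Run:
```python
from h import *
go([.563,.4155,.33],Rt(48.7))
snap('wrist','w1')
```

```text
t 2.15 p [0.5142 0.1878 0.3293] rotcols [[0.657, 0.754, -0.005], [0.754, -0.657, 0.002], [-0.002, -0.005, -1.0]] F [-0.  -0.8  0.5] w 0.0873 j [ 0.25  0.21 -0.79  1.48  0.14  1.51 -1.26]
turn [-0.28  0.1   0.25]
shift if turned first [ 0.2033 -0.1136 -0.0007]
shift now [ 0.2038 -0.1127 -0.0005]
```

View pics/w1.png

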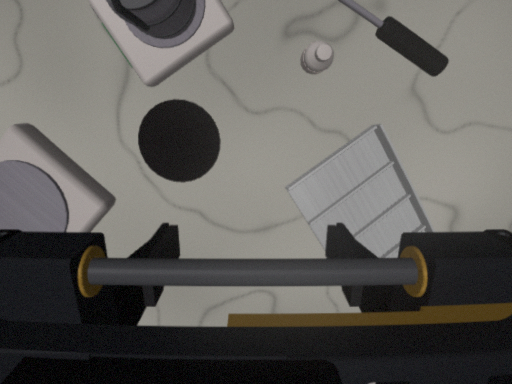

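send_rows:
  steps:
    - [0, 0, 0, 0.0365, -0.0205, 0, -1]
    - [0, 0, 0, 0.0365, -0.0205, 0, -1]
    - [0, 0, 0, 0.0365, -0.0205, 0, -1]
    - [0, 0, 0, 0.0365, -0.0205, 0, -1]
    - [0, 0, 0, 0.0365, -0.0205, 0, -1]
    - [0, 0, 0, 0.02, -0.0105, 0, -1]
    - [0, 0, 0, 0, 0, 0.02, -1]
    - [0, 0, 0, 0, 0, 0.02, -1]
    - [0, 0, 0, 0, 0, 0, -1]
    - [0, 0, 0, 0, 0, 0, -1]

```text
time: 3.2
ee_pos: [0.5589, 0.4332, 0.282]
eef_rot: [0.908, 0.418, -0.006, -0.004]
ft_force: [0.2, 0.6, 0.5]
width: 0.0869
```

Run:
```python
from h import *
go([.563,.4155,.207],Rt(48.7))
snap('wrist','w2')
z=load('w2')
print(np.round(z['T'],3).tolist())
```

```text
t 3.2 p [0.5589 0.4332 0.282 ] rotcols [[0.65, 0.76, -0.014], [0.76, -0.65, 0.002], [-0.007, -0.012, -1.0]] F [0.2 0.6 0.5] w 0.0869 j [-0.27  0.62 -0.79  1.09  0.41  1.59 -1.65]
turn [-0.69  0.43  0.76]
shift if turned first [-0.0106  0.0147  0.075 ]
shift now [-0.0102  0.0155  0.0749]
[[0.759, -0.621, -0.195, 0.61], [-0.65, -0.73, -0.209, 0.491], [-0.013, 0.286, -0.958, 0.427], [0.0, 0.0, 0.0, 1.0]]
```

View pics/w2.png

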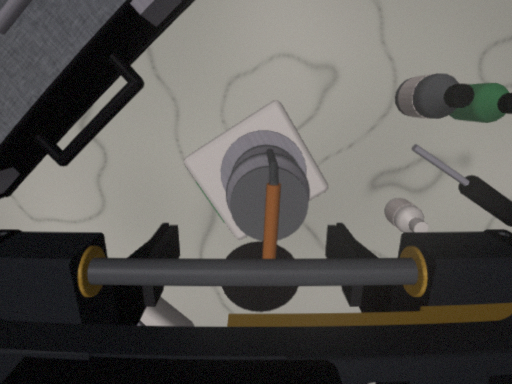

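Run:
```python
from h import *
z=load('w2')
a,b=pxz(z,273,183,.209),pxz(z,269,258,.209)
print(a,b,np.linalg.norm(a-b),np.degrees(np.arctan2(*(a-b)[1::-1])))
d=(a-b)/np.linalg.norm(a-b); print('mid from far end',a-d*.032)
print(px(z,272,200),pxz(z,272,200,.2145))
# lid circle
W=cloud(z);m=(abs(W[...,2]-.162)<.008)&(np.hypot(W[...,0]-.563,W[...,1]-.415)<.07)
P=W[m];print(len(P),np.nanmin(P,0),np.nanmax(P,0))
print(proj(z,[.563,.4155,.209]))
```

```text
[0.58207169 0.43860936 0.209     ] [0.53961817 0.39205405 0.209     ] 0.06300553297453575 47.63849613880893
mid from far end [0.56050989 0.4149643  0.209     ]
[0.57426948 0.4309308  0.21667381] [0.57390115 0.4303126  0.2145    ]
3674 [0.52436984 0.3782193  0.15440309] [0.59612559 0.45066939 0.16982975]
[272.93589606 220.20453214]
```

Run:
```python
from h import *
go([.5615,.415,.207],Rt(48))
```

```text
t 3.25 p [0.559  0.433  0.2819] rotcols [[0.65, 0.76, -0.014], [0.76, -0.65, 0.002], [-0.008, -0.012, -1.0]] F [ 0.1 -0.1  0.8] w 0.0868 j [-0.27  0.62 -0.79  1.09  0.41  1.59 -1.65]
turn [-0.68  0.44  1.45]
shift if turned first [-0.0117  0.0139  0.0749]
shift now [-0.0115  0.0145  0.0748]
```

send_rows:
  steps:
    - [-0.7, 0.4, 1.4, -0.0058, 0.0073, 0, -1]
    - [0, 0, 0, -0.0058, 0.0071, 0.01, -1]
    - [0, 0, 0, 0, 0, 0.015, -1]
    - [0, 0, 0, 0, 0, 0.015, -1]
    - [0, 0, 0, 0, 0, 0.015, -1]
    - [0, 0, 0, 0, 0, 0.01, -1]
    - [0, 0, 0, 0, 0, 0, -1]
    - [0, 0, 0, 0, 0, 0, -1]
    - [0, 0, 0, 0, 0, 0, -1]
    - [0, 0, 0, 0, 0, 0, -1]

```text
time: 4.25
ee_pos: [0.564, 0.4132, 0.2169]
eef_rot: [0.915, 0.404, 0.003, 0.001]
ft_force: [-0.4, -0.5, 0.1]
width: 0.0874
```

Run:
```python
from h import *
go([.5615,.415,.207],Rt(48))
snap('scene','s1');crop('s1',300,60,460,220,4,'e')
```

```text
t 4.25 p [0.564  0.4132 0.2169] rotcols [[0.674, 0.739, 0.007], [0.739, -0.674, 0.002], [0.006, 0.004, -1.0]] F [-0.4 -0.5  0.1] w 0.0874 j [-0.21  0.62 -0.77  1.24  0.43  1.44 -1.68]
turn [ 0.23 -0.34 -0.35]
shift if turned first [-0.0003 -0.003   0.0099]
shift now [-0.0004 -0.0031  0.0099]
```

View pics/e.png

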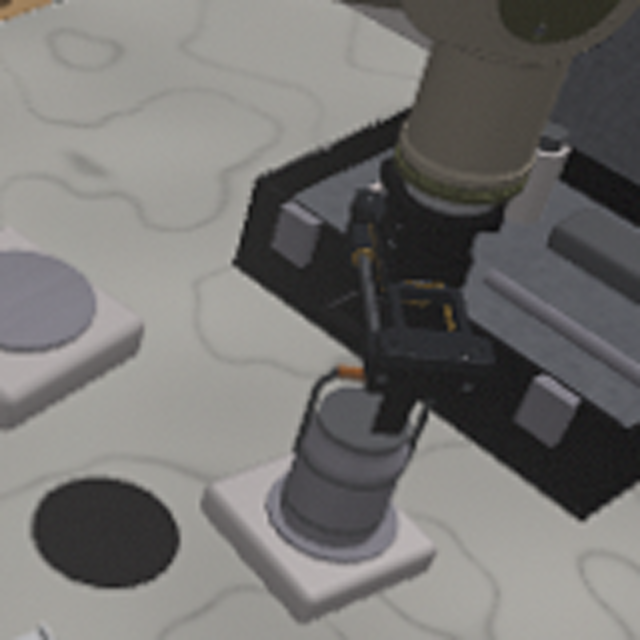

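send_rows:
  steps:
    - [0.2, -0.3, -0.3, 0, -0.003, 0.005, -1]
    - [0, 0, 0, 0, 0, 0.005, -1]
    - [0, 0, 0, 0, 0, 0, 1]
    - [0, 0, 0, 0, 0, 0, 1]
    - [0, 0, 0, 0, 0, 0, 1]
    - [0, 0, 0, 0, 0, 0, 1]
    - [0, 0, 0, 0, 0, 0, 1]
    - [0, 0, 0, 0, 0, 0, 1]
    - [0, 0, 0, 0, 0, 0, 1]
    - [0, 0, 0, 0, 0, 0, 1]
  force: 40

```text
time: 5.3
ee_pos: [0.5618, 0.4159, 0.2071]
eef_rot: [0.914, 0.407, 0.001, -0.0]
ft_force: [-0.3, 0.3, 0.6]
width: 0.0312
```

Run:
```python
from h import *
go([.5615,.415,.26],Rt(48))
```

```text
t 5.3 p [0.5618 0.4159 0.2071] rotcols [[0.669, 0.743, 0.002], [0.743, -0.669, 0.001], [0.002, 0.0, -1.0]] F [-0.3  0.3  0.6] w 0.0312 j [-0.22  0.63 -0.77  1.25  0.43  1.43 -1.68]
turn [ 0.03 -0.1  -0.02]
shift if turned first [-0.0008  0.0003 -0.0529]
shift now [-0.0007  0.0004 -0.0529]
```

Still closing; wait, then lift a bit.

send_rows:
  steps:
    - [0, 0, 0, 0, 0, 0, 1]
    - [0, 0, 0, 0, 0, 0, 1]
    - [0, 0, 0, 0, 0, 0, 1]
    - [0, 0, 0, 0, 0, 0, 1]
    - [0, 0, 0, 0, 0, 0, 1]
    - [0, 0, 0, 0, 0, -0.005, 1]
    - [0, 0, 0, 0, 0, -0.01, 1]
    - [0, 0, 0, 0, 0, -0.01, 1]
    - [0, 0, 0, 0, 0, -0.01, 1]
    - [0, 0, 0, 0, 0, 0, 1]

```text
time: 6.3
ee_pos: [0.5612, 0.4151, 0.2434]
eef_rot: [0.914, 0.407, -0.001, 0.0]
ft_force: [-0.1, 0.1, -5.3]
width: 0.0095
```

Run:
```python
from h import *
go([.442,.280,.26],Rt(48))
snap('scene','s2');crop('s2',300,60,460,220,4,'e2')
```

```text
t 6.3 p [0.5612 0.4151 0.2434] rotcols [[0.669, 0.743, -0.001], [0.743, -0.669, -0.001], [-0.002, -0.0, -1.0]] F [-0.1  0.1 -5.3] w 0.0095 j [-0.22  0.61 -0.78  1.2   0.42  1.49 -1.67]
turn [-0.01  0.09 -0.01]
shift if turned first [-0.1802  0.0018 -0.0166]
shift now [-0.1802  0.0018 -0.0163]
```

View pics/e2.png

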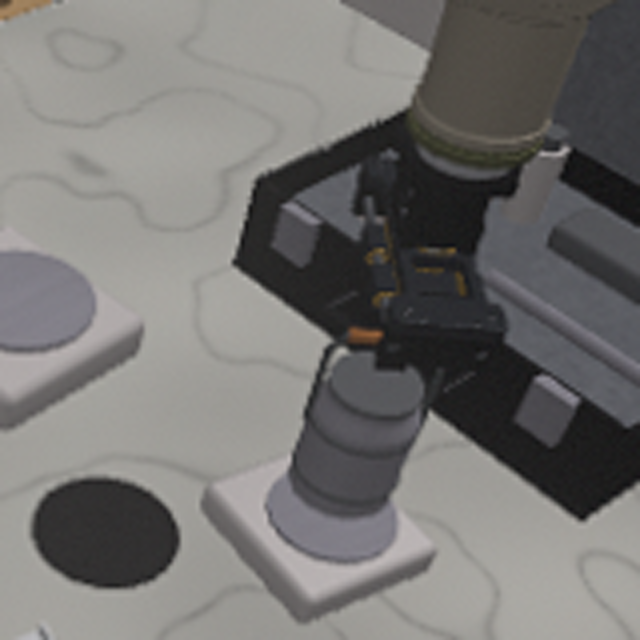

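send_rows:
  steps:
    - [0, 0, 0, -0.008, 0, -0.008, 1]
    - [0, 0, 0, -0.016, 0, -0.005, 1]
    - [0, 0, 0, -0.02, 0, 0, 1]
    - [0, 0, 0, -0.022, 0, 0, 1]
    - [0, 0, 0, -0.022, 0, 0, 1]
    - [0, 0, 0, -0.022, 0, 0, 1]
    - [0, 0, 0, -0.022, 0, 0, 1]
    - [0, 0, 0, -0.02, 0, 0, 1]
    - [0, 0, 0, -0.016, 0.001, 0, 1]
    - [0, 0, 0, -0.008, 0.001, 0, 1]

```text
time: 7.35
ee_pos: [0.4356, 0.2754, 0.2566]
eef_rot: [0.914, 0.407, -0.003, 0.003]
ft_force: [0.1, 0.8, -5.9]
width: 0.0096
```

Run:
```python
from h import *
go([.442,.280,.26],Rt(48))
z0=snap('scene','s3');snap('top','t3')
# pan centre from now visible pan
for n in('s3','t3'):
    z=load(n);W=cloud(z);h=cv2.cvtColor(z['im'],cv2.COLOR_BGR2HSV)
    m=(np.hypot(W[...,0]-.56,W[...,1]-.415)<.08)&(W[...,2]>.03)&(W[...,2]<.07)
    print(n,cv2.minAreaRect(W[m][:,:2].astype(np.float32)))
    mm=m&(h[...,1]>22); v,u=np.nonzero(mm)
    if len(u): P=np.array([pxz(z,a,b,.054) for a,b in zip(u,v)]);print(len(u),(P.min(0)+P.max(0))/2,np.ptp(P,axis=0))
crop('s3',280,80,440,240,4,'e3');crop('t3',85,115,205,225,5,'f3')
```

```text
t 7.35 p [0.4356 0.2754 0.2566] rotcols [[0.669, 0.743, -0.003], [0.743, -0.669, -0.007], [-0.007, 0.002, -1.0]] F [ 0.1  0.8 -5.9] w 0.0096 j [ 0.15  0.17 -0.88  1.68  0.14  1.36 -1.49]
turn [ 0.14  0.42 -0.01]
shift if turned first [ 0.0077  0.0017 -0.0034]
shift now [ 0.0077  0.0017 -0.0035]
s3 ((0.5541532635688782, 0.41780632734298706), (0.13920895755290985, 0.14683282375335693), 80.2435302734375)
t3 ((0.6053037047386169, 0.3826826810836792), (0.12865151464939117, 0.04948379471898079), 45.71712112426758)
37 [0.58879075 0.38965911 0.054     ] [0.04201741 0.03787371 0.        ]
```

View pics/e3.png

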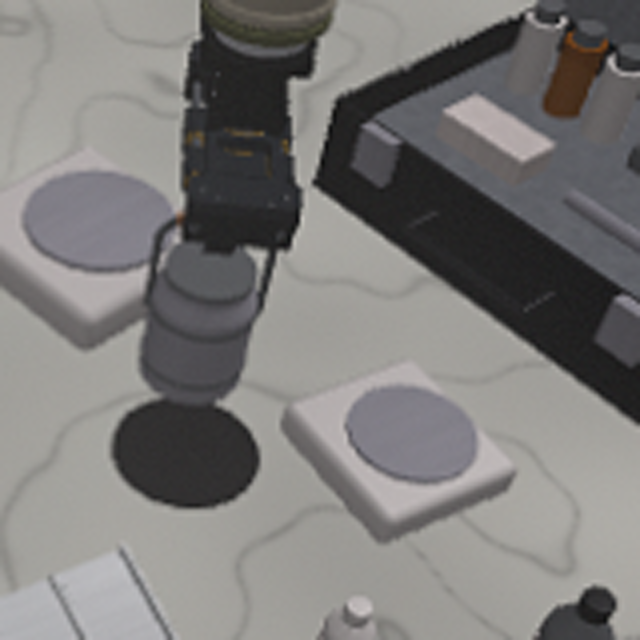

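View pics/f3.png

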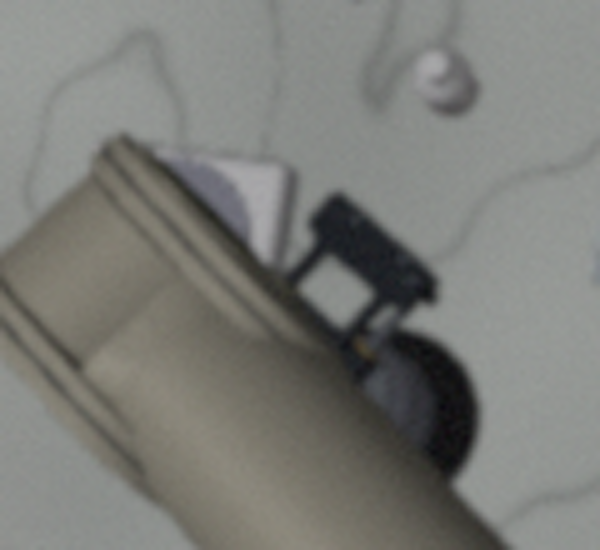

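send_rows:
  steps:
    - [0, 0.4, 0, 0.0077, 0.0017, 0, 1]
    - [0, 0, 0, 0, 0, 0.015, 1]
    - [0, 0, 0, 0, 0, 0.015, 1]
    - [0, 0, 0, 0, 0, 0.015, 1]
    - [0, 0, 0, 0, 0, 0.015, 1]
    - [0, 0, 0, 0, 0, 0.015, 1]
    - [0, 0, 0, 0, 0, 0.01, 1]
    - [0, 0, 0, 0, 0, 0.005, 1]
    - [0, 0, 0, 0, 0, 0, 1]
    - [0, 0, 0, 0, 0, 0, 1]

```text
time: 8.45
ee_pos: [0.4443, 0.2868, 0.1571]
eef_rot: [0.913, 0.409, 0.0, -0.003]
ft_force: [-0.3, 0.6, -4.6]
width: 0.0098
```

Run:
```python
from h import *
go([.442,.280,.157],Rt(48))
z=load('s3');print('pan',pxz(z,382.75,188.25,.054))
```

```text
t 8.45 p [0.4443 0.2868 0.1571] rotcols [[0.666, 0.746, -0.002], [0.746, -0.666, 0.005], [0.002, -0.005, -1.0]] F [-0.3  0.6 -4.6] w 0.0098 j [ 0.09  0.29 -0.86  1.78  0.24  1.17 -1.57]
turn [-0.28 -0.13  0.27]
shift if turned first [-0.0066  0.0029  0.0001]
shift now [-0.0067  0.0028  0.0001]
pan [0.56537209 0.41429376 0.054     ]
```

send_rows:
  steps:
    - [0, 0, 0, 0, 0, -0.003, 1]
    - [-0.3, -0.1, 0.2, -0.0066, 0.0028, 0, 1]
    - [0, 0, 0, 0, 0, 0, 1]
    - [0, 0, 0, 0, 0, 0.002, 1]
    - [0, 0, 0, 0, 0, 0.001, 1]
    - [0, 0, 0, 0, 0, 0.001, 1]
    - [0, 0, 0, 0, 0, 0.001, 1]
    - [0, 0, 0, 0, 0, 0, 1]
    - [0, 0, 0, 0, 0, 0, 1]
    - [0, 0, 0, 0, 0, 0, 1]

```text
time: 9.45
ee_pos: [0.4443, 0.2793, 0.1578]
eef_rot: [0.914, 0.406, 0.003, 0.001]
ft_force: [0.6, -0.8, -0.8]
width: 0.0097
```

Run:
```python
from h import *
go([.442,.280,.157],Rt(48))
snap('scene','s4');crop('s4',260,100,400,240,5,'e4')
```

```text
t 9.45 p [0.4443 0.2793 0.1578] rotcols [[0.67, 0.743, 0.007], [0.743, -0.67, 0.0], [0.005, 0.005, -1.0]] F [ 0.6 -0.8 -0.8] w 0.0097 j [ 0.11  0.28 -0.86  1.8   0.23  1.16 -1.56]
turn [ 0.27 -0.27 -0.05]
shift if turned first [-0.001  -0.0021  0.0008]
shift now [-0.001  -0.0021  0.0008]
```

View pics/e4.png

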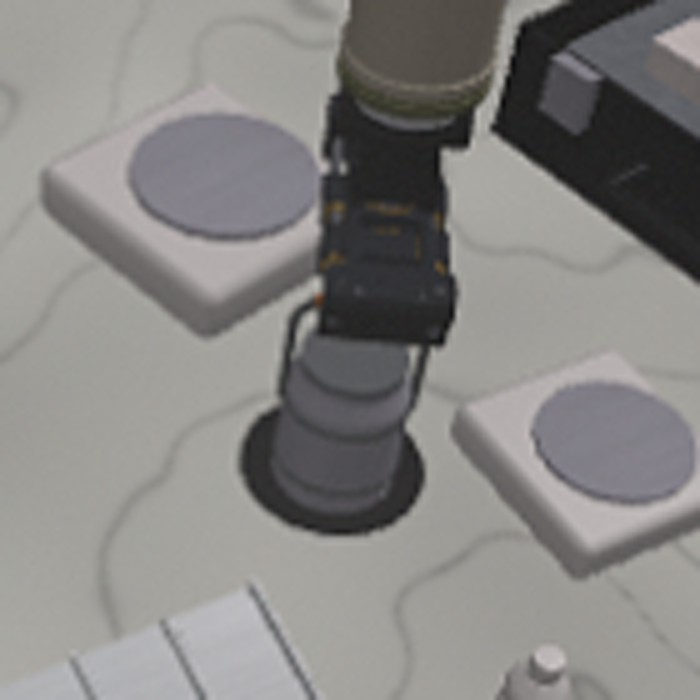

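send_rows:
  steps:
    - [0, 0, 0, 0, 0, 0, -1]
    - [0, 0, 0, 0, 0, 0, -1]
    - [0, 0, 0, 0, 0, 0, -1]
    - [0, 0, 0, 0, 0, 0, -1]
    - [0, 0, 0, 0, 0, 0, -1]
    - [0, 0, 0, 0, 0, 0, -1]
    - [0, 0, 0, 0, 0, 0, -1]
    - [0, 0, 0, 0, 0, -0.02, -1]
    - [0, 0, 0, 0, 0, -0.04, -1]
    - [0, 0, 0, 0, 0, -0.04, -1]

```text
time: 10.5
ee_pos: [0.4413, 0.2784, 0.2561]
eef_rot: [0.913, 0.407, -0.001, 0.001]
ft_force: [0.3, 0.1, 0.4]
width: 0.0812
```

Run:
```python
from h import *
go([.434,-.239,.30],Rt(48))
```

```text
t 10.5 p [0.4413 0.2784 0.2561] rotcols [[0.669, 0.743, -0.001], [0.743, -0.669, -0.002], [-0.002, 0.0, -1.0]] F [0.3 0.1 0.4] w 0.0812 j [ 0.14  0.19 -0.88  1.67  0.15  1.36 -1.49]
turn [0.01 0.13 0.02]
shift if turned first [-0.3894  0.3407 -0.0439]
shift now [-0.3896  0.3406 -0.0429]
```

send_rows:
  steps:
    - [0, 0, 0, -0.02, 0.0175, -0.02, -1]
    - [0, 0, 0, -0.0355, 0.031, -0.01, -1]
    - [0, 0, 0, -0.0355, 0.031, 0, -1]
    - [0, 0, 0, -0.0355, 0.031, 0, -1]
    - [0, 0, 0, -0.0355, 0.031, 0, -1]
    - [0, 0, 0, -0.0355, 0.031, 0, -1]
    - [0, 0, 0, -0.0355, 0.031, 0, -1]
    - [0, 0, 0, -0.0355, 0.031, 0, -1]
    - [0, 0, 0, -0.0355, 0.031, 0, -1]
    - [0, 0, 0, -0.0355, 0.031, 0, -1]
  force: 25

```text
time: 11.5
ee_pos: [0.437, -0.1796, 0.2943]
eef_rot: [0.91, 0.414, 0.006, 0.002]
ft_force: [1.0, -0.1, -0.2]
width: 0.0867
```

Run:
```python
from h import *
go([.434,-.239,.20],Rt(48))
snap('scene','s5');z=load('s5');snap('wrist','w5')
crop('s5',260,100,400,240,5,'e5')
```

```text
t 11.5 p [ 0.437  -0.1796  0.2943] rotcols [[0.658, 0.753, 0.013], [0.753, -0.658, 0.002], [0.01, 0.009, -1.0]] F [ 1.  -0.1 -0.2] w 0.0867 j [ 0.7  -0.02 -0.39  1.75 -0.01  1.4  -0.41]
turn [ 0.5  -0.59  0.86]
shift if turned first [-0.0461  0.0375  0.0943]
shift now [-0.0477  0.036   0.0941]
```

View pics/s5.png

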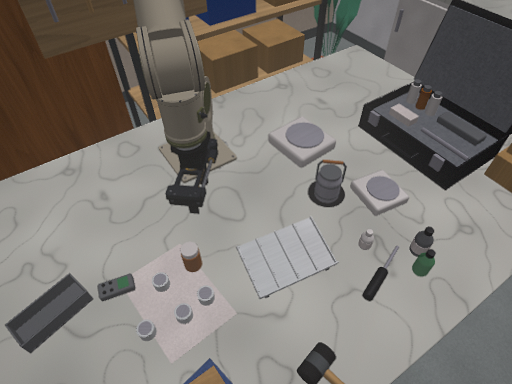

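View pics/w5.png

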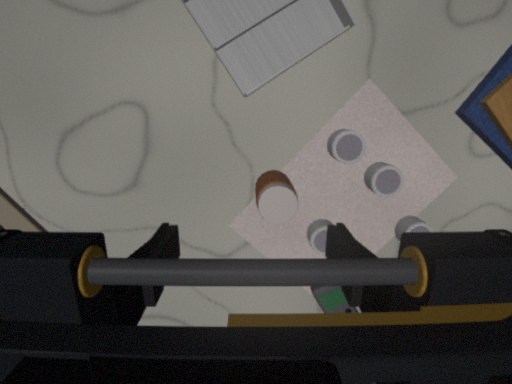

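View pics/e5.png

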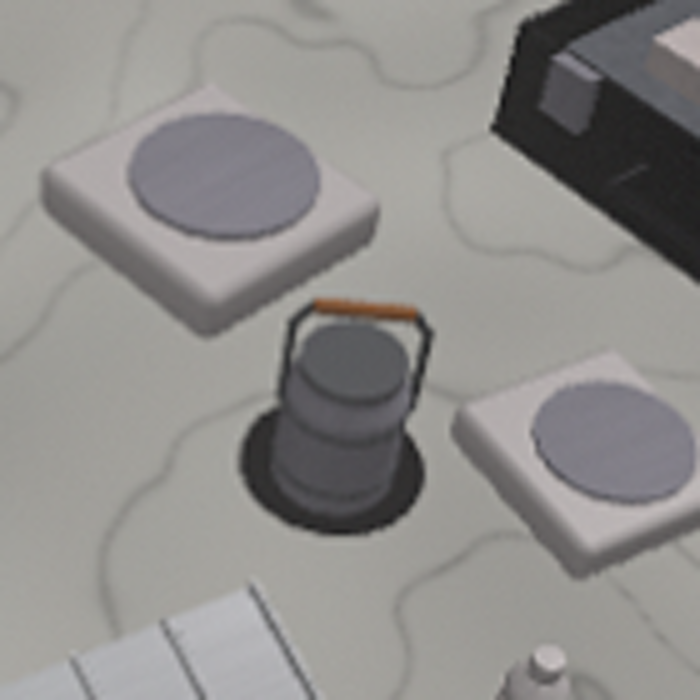

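Run:
```python
from h import *
z=load('w5')
print(pxz(z,278,204,.09),px(z,278,204))
W=cloud(z)
for nm,x,y,lo,hi,r in [('tin',.553,-.2585,.027,.042,.04),('tin',.565,-.334,.027,.042,.035),('tin',.553,-.437,.027,.042,.035),('tin',.444,-.344,.027,.042,.035),('jar',.434,-.239,.08,.1,.04)]:
    m=(np.hypot(W[...,0]-x,W[...,1]-y)<r)&(W[...,2]>lo)&(W[...,2]<hi)
    P=W[m]; print(nm,len(P),np.round(np.median(P,0),4),np.round((P.min(0)+P.max(0))/2,4),np.round(np.ptp(P,axis=0),3))
s=load('s5');print('can bar mid',(pxz(s,260+315/5,100+305/5,.159)+pxz(s,260+417/5,100+314/5,.159))/2)
```

```text
[ 0.43393068 -0.23898267  0.09      ] [ 0.43406143 -0.23869969  0.09091885]
tin 990 [ 0.55   -0.2572  0.0347] [ 0.5504 -0.2586  0.0326] [0.048 0.048 0.01 ]
tin 877 [ 0.5619 -0.3318  0.0348] [ 0.5622 -0.3342  0.0321] [0.047 0.049 0.01 ]
tin 276 [ 0.5586 -0.4225  0.0343] [ 0.5549 -0.4287  0.032 ] [0.037 0.032 0.01 ]
tin 385 [ 0.4343 -0.3367  0.0347] [ 0.4375 -0.3437  0.0323] [0.039 0.04  0.01 ]
jar 1279 [ 0.4339 -0.2384  0.0907] [ 0.4329 -0.24    0.0868] [0.05  0.049 0.012]
can bar mid [0.44892537 0.27547017 0.159     ]
```

send_rows:
  steps:
    - [0.5, -0.6, 0.8, -0.016, 0.012, 0, -1]
    - [0, 0, 0, -0.016, 0.012, 0.01, -1]
    - [0, 0, 0, -0.0145, 0.0125, 0.02, -1]
    - [0, 0, 0, 0, 0, 0.03, -1]
    - [0, 0, 0, 0, 0, 0.03, -1]
    - [0, 0, 0, 0, 0, 0, -1]
    - [0, 0, 0, 0, 0, 0, -1]
    - [0, 0, 0, 0, 0, 0, -1]
    - [0, 0, 0, 0, 0, 0, -1]
    - [0, 0, 0, 0, 0, 0, -1]

```text
time: 12.6
ee_pos: [0.4341, -0.2465, 0.2062]
eef_rot: [0.915, 0.403, 0.001, 0.002]
ft_force: [1.2, -0.1, 0.4]
width: 0.0869
```

Run:
```python
from h import *
go([.434,-.239,.062],Rt(48))
```

```text
t 12.6 p [ 0.4341 -0.2465  0.2062] rotcols [[0.675, 0.738, 0.003], [0.738, -0.675, -0.004], [-0.001, 0.005, -1.0]] F [ 1.2 -0.1  0.4] w 0.0869 j [ 0.74  0.09 -0.34  1.82  0.04  1.23 -0.34]
turn [ 0.27  0.03 -0.46]
shift if turned first [ 0.0055 -0.0051  0.1442]
shift now [ 0.0055 -0.0058  0.1441]
```

send_rows:
  steps:
    - [0.3, 0, -0.4, 0.0055, -0.0055, 0, -1]
    - [0, 0, 0, 0, 0, 0.02, -1]
    - [0, 0, 0, 0, 0, 0.03, -1]
    - [0, 0, 0, 0, 0, 0.02, -1]
    - [0, 0, 0, 0, 0, 0.01, -1]
    - [0, 0, 0, 0, 0, 0.005, -1]
    - [0, 0, 0, 0, 0, 0, -1]
    - [0, 0, 0, 0, 0, 0, -1]
    - [0, 0, 0, 0, 0, 0, -1]
    - [0, 0, 0, 0, 0, 0, -1]

```text
time: 13.6
ee_pos: [0.4381, -0.237, 0.1255]
eef_rot: [0.913, 0.408, 0.003, 0.004]
ft_force: [-0.2, 0.3, -0.4]
width: 0.0874
```

Run:
```python
from h import *
go([.434,-.239,.062],Rt(48))
```

```text
t 13.6 p [ 0.4381 -0.237   0.1255] rotcols [[0.667, 0.745, 0.008], [0.745, -0.667, -0.004], [0.002, 0.009, -1.0]] F [-0.2  0.3 -0.4] w 0.0874 j [ 0.73  0.17 -0.35  1.92  0.07  1.05 -0.38]
turn [ 0.52 -0.13  0.17]
shift if turned first [-0.0042 -0.0017  0.0635]
shift now [-0.0044 -0.0023  0.0635]
```

send_rows:
  steps:
    - [0.5, 0, 0.2, -0.0042, -0.002, 0, -1]
    - [0, 0, 0, 0, 0, 0.015, -1]
    - [0, 0, 0, 0, 0, 0.02, -1]
    - [0, 0, 0, 0, 0, 0.015, -1]
    - [0, 0, 0, 0, 0, 0.01, -1]
    - [0, 0, 0, 0, 0, 0.003, -1]
    - [0, 0, 0, 0, 0, 0, -1]
    - [0, 0, 0, 0, 0, 0, -1]
    - [0, 0, 0, 0, 0, 0, -1]
    - [0, 0, 0, 0, 0, 0, -1]

```text
time: 14.6
ee_pos: [0.4349, -0.2416, 0.0648]
eef_rot: [0.914, 0.405, 0.002, 0.002]
ft_force: [1.4, 0.5, -0.4]
width: 0.0868
```

Run:
```python
from h import *
go([.434,-.239,.062],Rt(48))
```

```text
t 14.6 p [ 0.4349 -0.2416  0.0648] rotcols [[0.672, 0.741, 0.006], [0.741, -0.672, -0.001], [0.003, 0.005, -1.0]] F [ 1.4  0.5 -0.4] w 0.0868 j [ 0.72  0.25 -0.34  1.97  0.1   0.93 -0.4 ]
turn [ 0.29 -0.17 -0.2 ]
shift if turned first [ 0.0013 -0.0024  0.0028]
shift now [ 0.0013 -0.0024  0.0028]
```

send_rows:
  steps:
    - [0.3, -0.2, -0.2, 0.0013, -0.0024, 0.001, -1]
    - [0, 0, 0, 0, 0, 0, 1]
    - [0, 0, 0, 0, 0, 0, 1]
    - [0, 0, 0, 0, 0, 0, 1]
    - [0, 0, 0, 0, 0, 0, 1]
    - [0, 0, 0, 0, 0, 0, 1]
    - [0, 0, 0, 0, 0, 0, 1]
    - [0, 0, 0, 0, 0, 0, 1]
    - [0, 0, 0, 0, 0, 0, 1]
    - [0, 0, 0, 0, 0, 0, 1]

```text
time: 15.6
ee_pos: [0.4345, -0.239, 0.0646]
eef_rot: [0.913, 0.407, -0.0, 0.001]
ft_force: [0.4, -0.7, 0.7]
width: 0.0535
```

Run:
```python
from h import *
go([.434,-.239,.062],Rt(48))
```

```text
t 15.6 p [ 0.4345 -0.239   0.0646] rotcols [[0.669, 0.743, 0.0], [0.743, -0.669, -0.001], [-0.0, 0.001, -1.0]] F [ 0.4 -0.7  0.7] w 0.0535 j [ 0.72  0.25 -0.34  1.97  0.1   0.93 -0.41]
turn [0.05 0.03 0.03]
shift if turned first [-0.0003 -0.0004  0.0026]
shift now [-0.0003 -0.0004  0.0026]
```

send_rows:
  steps:
    - [0, 0, 0, 0, 0, 0, 1]
    - [0, 0, 0, 0, 0, -0.01, 1]
    - [0, 0, 0, 0, 0, -0.02, 1]
    - [0, 0, 0, 0, 0, -0.03, 1]
    - [0, 0, 0, 0, 0, -0.035, 1]
    - [0, 0, 0, 0, 0, -0.035, 1]
    - [0, 0, 0, 0, 0, -0.035, 1]
    - [0, 0, 0, 0, 0, -0.035, 1]
    - [0, 0, 0, 0, 0, -0.025, 1]
    - [0, 0, 0, 0, 0, -0.01, 1]

```text
time: 16.6
ee_pos: [0.4305, -0.2363, 0.309]
eef_rot: [0.913, 0.408, -0.003, -0.004]
ft_force: [0.6, -0.1, -3.1]
width: 0.0531
```

Run:
```python
from h import *
go([.56,.35,.31],Rt(48))
```

```text
t 16.6 p [ 0.4305 -0.2363  0.309 ] rotcols [[0.667, 0.745, -0.008], [0.745, -0.667, 0.004], [-0.002, -0.009, -1.0]] F [ 0.6 -0.1 -3.1] w 0.0531 j [ 0.74  0.03 -0.34  1.67  0.01  1.45 -0.33]
turn [-0.52  0.13  0.13]
shift if turned first [ 0.5223 -0.2961 -0.001 ]
shift now [ 5.230e-01 -2.949e-01  5.000e-04]
```

send_rows:
  steps:
    - [-0.5, 0, 0, 0.015, -0.0085, 0, 1]
    - [0, 0, 0, 0.03, -0.017, 0, 1]
    - [0, 0, 0, 0.035, -0.02, 0, 1]
    - [0, 0, 0, 0.035, -0.02, 0, 1]
    - [0, 0, 0, 0.035, -0.02, 0, 1]
    - [0, 0, 0, 0.035, -0.02, 0, 1]
    - [0, 0, 0, 0.035, -0.02, 0, 1]
    - [0, 0, 0, 0.035, -0.02, 0, 1]
    - [0, 0, 0, 0.035, -0.02, 0, 1]
    - [0, 0, 0, 0.035, -0.02, 0, 1]

```text
time: 17.6
ee_pos: [0.5078, 0.136, 0.3028]
eef_rot: [0.916, 0.402, -0.006, -0.0]
ft_force: [1.0, -0.2, -3.6]
width: 0.0534
```

Run:
```python
from h import *
go([.563,.4145,.30],Rt(48))
```

```text
t 17.6 p [0.5078 0.136  0.3028] rotcols [[0.677, 0.736, -0.011], [0.736, -0.677, -0.004], [-0.01, -0.005, -1.0]] F [ 1.  -0.2 -3.6] w 0.0534 j [ 0.31  0.15 -0.73  1.58  0.1   1.46 -1.17]
turn [-0.29  0.59 -0.62]
shift if turned first [ 0.2439 -0.1453  0.0028]
shift now [ 0.2423 -0.1479  0.0011]
```

send_rows:
  steps:
    - [-0.3, 0.5, -0.6, 0.03, -0.018, 0, 1]
    - [0, 0, 0, 0.035, -0.021, 0, 1]
    - [0, 0, 0, 0.035, -0.021, 0, 1]
    - [0, 0, 0, 0.035, -0.021, 0, 1]
    - [0, 0, 0, 0.035, -0.021, 0, 1]
    - [0, 0, 0, 0.03, -0.018, 0, 1]
    - [0, 0, 0, 0.02, -0.012, 0, 1]
    - [0, 0, 0, 0.012, -0.007, 0, 1]
    - [0, 0, 0, 0, 0, 0, 1]
    - [0, 0, 0, 0, 0, 0, 1]

```text
time: 18.6
ee_pos: [0.5551, 0.4157, 0.2882]
eef_rot: [0.912, 0.41, -0.011, 0.0]
ft_force: [0.6, -0.8, -3.5]
width: 0.0536
```

Run:
```python
from h import *
go([.563,.4145,.118],Rt(48))
```

```text
t 18.6 p [0.5551 0.4157 0.2882] rotcols [[0.663, 0.748, -0.019], [0.748, -0.664, -0.009], [-0.02, -0.008, -1.0]] F [ 0.6 -0.8 -3.5] w 0.0536 j [-0.25  0.59 -0.76  1.11  0.39  1.59 -1.65]
turn [-0.48  1.14  0.42]
shift if turned first [0.0044 0.0067 0.1702]
shift now [0.0077 0.0081 0.17  ]
```

send_rows:
  steps:
    - [-0.5, 1.1, 0.4, 0.0045, 0.0067, 0, 1]
    - [0, 0, 0, 0, 0, 0.015, 1]
    - [0, 0, 0, 0, 0, 0.025, 1]
    - [0, 0, 0, 0, 0, 0.03, 1]
    - [0, 0, 0, 0, 0, 0.03, 1]
    - [0, 0, 0, 0, 0, 0.02, 1]
    - [0, 0, 0, 0, 0, 0.01, 1]
    - [0, 0, 0, 0, 0, 0, 1]
    - [0, 0, 0, 0, 0, 0, 1]
    - [0, 0, 0, 0, 0, 0, 1]

```text
time: 19.6
ee_pos: [0.5678, 0.4036, 0.1508]
eef_rot: [0.916, 0.401, 0.002, 0.003]
ft_force: [-0.5, 0.5, -2.8]
width: 0.0532
```

Run:
```python
from h import *
go([.563,.4145,.1186],Rt(48))
```

```text
t 19.6 p [0.5678 0.4036 0.1508] rotcols [[0.678, 0.735, 0.006], [0.735, -0.678, -0.004], [0.001, 0.007, -1.0]] F [-0.5  0.5 -2.8] w 0.0532 j [-0.21  0.65 -0.73  1.33  0.44  1.32 -1.69]
turn [ 0.39 -0.08 -0.68]
shift if turned first [ 0.0049 -0.0109  0.0322]
shift now [ 0.0047 -0.0111  0.0321]
```

send_rows:
  steps:
    - [0.4, 0, -0.6, 0.0047, -0.011, 0, 1]
    - [0, 0, 0, 0, 0, 0.01, 1]
    - [0, 0, 0, 0, 0, 0.01, 1]
    - [0, 0, 0, 0, 0, 0.005, 1]
    - [0, 0, 0, 0, 0, 0.003, 1]
    - [0, 0, 0, 0, 0, 0, 1]
    - [0, 0, 0, 0, 0, 0.001, 1]
    - [0, 0, 0, 0, 0, 0.001, 1]
    - [0, 0, 0, 0, 0, 0.001, 1]
    - [0, 0, 0, 0, 0, 0, 1]

```text
time: 20.6
ee_pos: [0.5632, 0.417, 0.1197]
eef_rot: [0.914, 0.407, 0.002, -0.001]
ft_force: [0.2, 0.1, -3.0]
width: 0.0535
```

Run:
```python
from h import *
go([.563,.4145,.1186],Rt(48))
snap('scene','s6');crop('s6',300,100,440,240,5,'e6')
```

```text
t 20.6 p [0.5632 0.417  0.1197] rotcols [[0.669, 0.743, 0.003], [0.743, -0.669, 0.004], [0.006, -0.0, -1.0]] F [ 0.2  0.1 -3. ] w 0.0535 j [-0.23  0.68 -0.73  1.35  0.45  1.27 -1.7 ]
turn [-0.02 -0.32 -0.  ]
shift if turned first [-0.002   0.0015  0.0011]
shift now [-0.002   0.0015  0.0011]
```

View pics/e6.png

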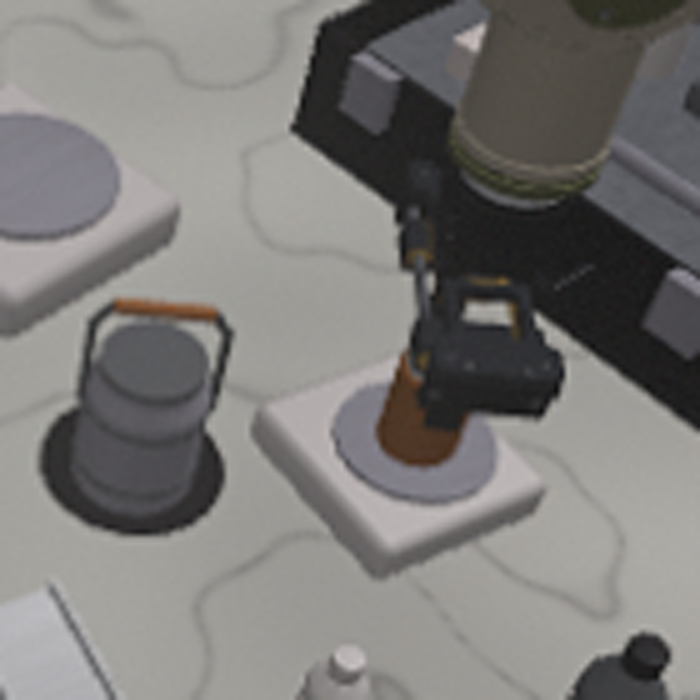

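Centred on the pan; lower the last millimetre and watch the force.

send_rows:
  steps:
    - [0, -0.3, 0, -0.002, 0.0015, 0.001, 1]
    - [0, 0, 0, 0, 0, 0.001, 1]
    - [0, 0, 0, 0, 0, 0, 1]
    - [0, 0, 0, 0, 0, 0, 1]
    - [0, 0, 0, 0, 0, 0, -0.2]
    - [0, 0, 0, 0, 0, 0, -0.2]
    - [0, 0, 0, 0, 0, 0, -0.2]
    - [0, 0, 0, 0, 0, 0, -1]
    - [0, 0, 0, 0, 0, 0, -1]
    - [0, 0, 0, 0, 0, 0, -1]

```text
time: 21.65
ee_pos: [0.5638, 0.415, 0.1196]
eef_rot: [0.914, 0.407, 0.001, -0.001]
ft_force: [-0.3, 0.1, -0.6]
width: 0.0701
```

Run:
```python
from h import *
go([.553,-.437,.30],Rt(48))
```

```text
t 21.65 p [0.5638 0.415  0.1196] rotcols [[0.669, 0.743, 0.002], [0.743, -0.669, 0.002], [0.003, 0.0, -1.0]] F [-0.3  0.1 -0.6] w 0.0701 j [-0.23  0.68 -0.73  1.35  0.45  1.27 -1.7 ]
turn [ 0.01 -0.17 -0.02]
shift if turned first [-0.6404  0.5621 -0.1804]
shift now [-0.6396  0.5624 -0.1822]
```

send_rows:
  steps:
    - [0, 0, 0, 0, 0, 0, -1]
    - [0, 0, 0, 0, 0, 0, -1]
    - [0, 0, 0, 0, 0, 0, -1]
    - [0, 0, 0, 0, 0, -0.02, -1]
    - [0, 0, 0, 0, 0, -0.03, -1]
    - [0, 0, 0, 0, 0, -0.04, -1]
    - [0, 0, 0, 0, 0, -0.04, -1]
    - [0, 0, 0, 0, 0, -0.04, -1]
    - [0, 0, 0, -0.02, 0.0175, 0, -1]
    - [0, 0, 0, -0.033, 0.029, 0, -1]

```text
time: 22.65
ee_pos: [0.5591, 0.3486, 0.2948]
eef_rot: [0.912, 0.411, 0.0, -0.003]
ft_force: [1.0, -0.9, 0.4]
width: 0.0869
```

send_rows:
  steps:
    - [0, 0, 0, -0.033, 0.029, 0, -1]
    - [0, 0, 0, -0.033, 0.029, 0, -1]
    - [0, 0, 0, -0.033, 0.029, 0, -1]
    - [0, 0, 0, -0.033, 0.029, 0, -1]
    - [0, 0, 0, -0.033, 0.029, 0, -1]
    - [0, 0, 0, -0.033, 0.029, 0, -1]
    - [0, 0, -8.5, 0, 0, 0, -1]
    - [0, 0, -8.5, 0, 0, 0, -1]
    - [0, 0, -8.5, 0, 0, 0, -1]
    - [0, 0, -8.5, 0, 0, 0, -1]
  force: 20

```text
time: 23.65
ee_pos: [0.5575, 0.0663, 0.2952]
eef_rot: [0.751, 0.661, 0.001, 0.001]
ft_force: [0.8, 0.6, -0.6]
width: 0.0871
```

```bash
cat >> h.py <<'E'
TINS=[(.552,-.2585),(.564,-.334),(.553,-.437),(.443,-.346)]
def tins(z,L=TINS,r=.04):
    W=cloud(z)
    for x,y in L:
        m=(np.hypot(W[...,0]-x,W[...,1]-y)<r)&(W[...,2]>.025)&(W[...,2]<.044)
        P=W[m]
        if len(P)<20: print((x,y),'few',len(P)); continue
        c=(P.min(0)+P.max(0))/2
        print((x,y),len(P),'med',np.round(np.median(P,0),4),'bbox',np.round(c,4),np.round(np.ptp(P,axis=0),3))
YB=-7.6; th=.26
cb,sb=np.cos(np.radians(YB)),np.sin(np.radians(YB))
BX=np.array([cb*np.cos(th),sb*np.cos(th),-np.sin(th)]);BY=np.array([-sb,cb,0]);BZ=np.cross(BX,BY)
BO=np.array([.660,-.0165,.022])
def bed(x,y,zz): return BO+BX*x+BY*y+BZ*zz
def inbed(p): p=np.array(p)-BO; return np.array([p@BX,p@BY,p@BZ])
RB=np.c_[BY,BX,-BZ]
YT=82.4
LANE=[.093,.031,-.031,-.093]
E
python3 - <<'E'
from h import *
go([.54,-.30,.30],Rt(82.4))
snap('scene','s7');snap('top','t7')
z=load('s7');tins(z);tins(load('t7'))
crop('s7',300,100,440,240,5,'e7')
E
```

```text
t 23.65 p [0.5575 0.0663 0.2952] rotcols [[0.127, 0.992, 0.003], [0.992, -0.127, 0.001], [0.001, 0.003, -1.0]] F [ 0.8  0.6 -0.6] w 0.0871 j [ 0.48  0.25 -0.81  1.51  0.18  1.45 -0.46]
turn [ 0.16 -0.07  0.32]
shift if turned first [-0.3653  0.0311 -0.0048]
shift now [-0.3655  0.0291 -0.0052]
(0.552, -0.2585) 232 med [ 0.5543 -0.2588  0.0335] bbox [ 0.5522 -0.2584  0.0313] [0.048 0.047 0.013]
(0.564, -0.334) 256 med [ 0.5664 -0.3349  0.0329] bbox [ 0.5658 -0.3348  0.0319] [0.049 0.047 0.014]
(0.553, -0.437) 274 med [ 0.5541 -0.4375  0.0335] bbox [ 0.5528 -0.4376  0.032 ] [0.047 0.045 0.014]
(0.443, -0.346) 215 med [ 0.4456 -0.3465  0.0333] bbox [ 0.4428 -0.3467  0.032 ] [0.048 0.046 0.013]
(0.552, -0.2585) 151 med [ 0.5521 -0.2583  0.0343] bbox [ 0.5521 -0.2584  0.0337] [0.05  0.043 0.016]
(0.564, -0.334) 147 med [ 0.5652 -0.3342  0.0343] bbox [ 0.5667 -0.3333  0.0351] [0.046 0.046 0.015]
(0.553, -0.437) 149 med [ 0.5525 -0.435   0.0349] bbox [ 0.5529 -0.437   0.0346] [0.043 0.046 0.016]
(0.443, -0.346) 151 med [ 0.4419 -0.3459  0.0345] bbox [ 0.4413 -0.3457  0.0339] [0.045 0.046 0.018]
```

View pics/s7.png

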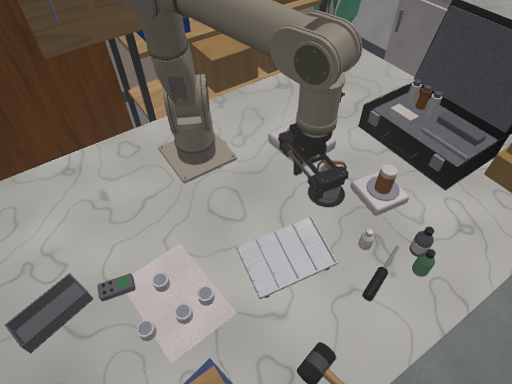

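View pics/e7.png

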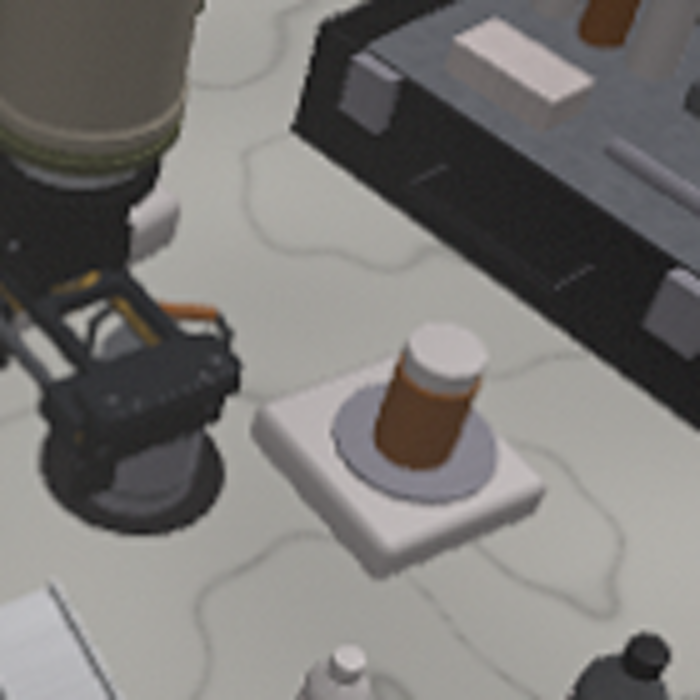

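send_rows:
  steps:
    - [0, 0, 0, -0.03, 0.004, 0, -1]
    - [0, 0, 0, -0.04, 0.005, 0, -1]
    - [0, 0, 0, -0.042, 0.005, 0, -1]
    - [0, 0, 0, -0.042, 0.005, 0, -1]
    - [0, 0, 0, -0.042, 0.005, 0.02, -1]
    - [0, 0, 0, -0.042, 0.005, 0.025, -1]
    - [0, 0, 0, -0.04, 0.005, 0.025, -1]
    - [0, 0, 0, -0.03, 0.004, 0.03, -1]
    - [0, 0, 0, -0.015, 0.002, 0.03, -1]
    - [0, 0, 0, 0, 0, 0.025, -1]

```text
time: 24.75
ee_pos: [0.5528, -0.2695, 0.1394]
eef_rot: [0.767, 0.641, 0.004, 0.005]
ft_force: [0.0, -0.4, -0.5]
width: 0.0872
```

Run:
```python
from h import *
go([.552,-.2585,.022],Rt(82.4))
```

```text
t 24.75 p [ 0.5528 -0.2695  0.1394] rotcols [[0.178, 0.984, 0.013], [0.984, -0.178, -0.003], [-0.001, 0.014, -1.0]] F [ 0.  -0.4 -0.5] w 0.0872 j [ 0.84  0.44 -0.59  1.6   0.26  1.17  0.02]
turn [ 0.78  0.06 -2.65]
shift if turned first [ 0.0108 -0.0023  0.1174]
shift now [ 0.0108 -0.0043  0.1173]
```

send_rows:
  steps:
    - [0.7, 0, -2.6, 0.0108, -0.0035, 0.01, -1]
    - [0, 0, 0, 0, 0, 0.02, -1]
    - [0, 0, 0, 0, 0, 0.02, -1]
    - [0, 0, 0, 0, 0, 0.02, -1]
    - [0, 0, 0, 0, 0, 0.01, -1]
    - [0, 0, 0, 0, 0, 0, -1]
    - [0, 0, 0, 0, 0, 0, -1]
    - [0, 0, 0, 0, 0, 0, -1]
    - [0, 0, 0, 0, 0, 0, -1]
    - [0, 0, 0, 0, 0, 0, -1]

```text
time: 25.75
ee_pos: [0.5541, -0.2505, 0.0605]
eef_rot: [0.753, 0.658, 0.0, 0.0]
ft_force: [0.7, -0.3, 0.6]
width: 0.0872
```

Run:
```python
from h import *
go([.552,-.2585,.022],Rt(82.4))
```

```text
t 25.75 p [ 0.5541 -0.2505  0.0605] rotcols [[0.135, 0.991, 0.001], [0.991, -0.135, -0.0], [0.0, 0.001, -1.0]] F [ 0.7 -0.3  0.6] w 0.0872 j [ 0.8   0.52 -0.58  1.67  0.32  1.04 -0.01]
turn [ 0.06 -0.01 -0.17]
shift if turned first [-0.0082 -0.0011  0.0385]
shift now [-0.0082 -0.0011  0.0385]
```

send_rows:
  steps:
    - [0, 0, -0.2, -0.0082, -0.001, 0.005, -1]
    - [0, 0, 0, 0, 0, 0.012, -1]
    - [0, 0, 0, 0, 0, 0.012, -1]
    - [0, 0, 0, 0, 0, 0.006, -1]
    - [0, 0, 0, 0, 0, 0.002, -1]
    - [0, 0, 0, 0, 0, 0, -1]
    - [0, 0, 0, 0, 0, 0, 1]
    - [0, 0, 0, 0, 0, 0, 1]
    - [0, 0, 0, 0, 0, 0, 1]
    - [0, 0, 0, 0, 0, 0, 1]

```text
time: 26.75
ee_pos: [0.5518, -0.2596, 0.0203]
eef_rot: [0.752, 0.659, 0.0, 0.0]
ft_force: [0.4, 0.6, -0.7]
width: 0.063
```

Run:
```python
from h import *
go([.552,-.2585,.022],Rt(82.4))
```

```text
t 26.75 p [ 0.5518 -0.2596  0.0203] rotcols [[0.132, 0.991, 0.001], [0.991, -0.132, -0.0], [0.0, 0.001, -1.0]] F [ 0.4  0.6 -0.7] w 0.063 j [ 0.8   0.57 -0.55  1.69  0.35  0.98 -0.01]
turn [ 0.07 -0.    0.01]
shift if turned first [ 0.0011  0.     -0.0017]
shift now [ 0.0011  0.     -0.0017]
```

send_rows:
  steps:
    - [0, 0, 0, 0, 0, 0, 1]
    - [0, 0, 0, 0, 0, 0, 1]
    - [0, 0, 0, 0, 0, 0, 1]
    - [0, 0, 0, 0, 0, 0, 1]
    - [0, 0, 0, 0, 0, 0, 1]
    - [0, 0, 0, 0, 0, -0.01, 1]
    - [0, 0, 0, 0, 0, -0.03, 1]
    - [0, 0, 0, 0, 0, -0.04, 1]
    - [0, 0, 0, 0, 0, -0.04, 1]
    - [0, 0, 0, 0, 0, -0.02, 1]

```text
time: 27.75
ee_pos: [0.5495, -0.2584, 0.1642]
eef_rot: [0.752, 0.659, -0.001, -0.003]
ft_force: [0.5, -0.3, -0.6]
width: 0.0455
```

Run:
```python
from h import *
go(bed(-.095,-.093,.09),RB)
```

```text
t 27.75 p [ 0.5495 -0.2584  0.1642] rotcols [[0.131, 0.991, -0.005], [0.991, -0.131, 0.003], [0.003, -0.005, -1.0]] F [ 0.5 -0.3 -0.6] w 0.0455 j [ 0.84  0.42 -0.61  1.58  0.25  1.23  0.06]
turn [14.61 -0.15  0.09]
shift if turned first [0.1614 0.0165 0.0275]
shift now [0.1613 0.0092 0.0312]
```

send_rows:
  steps:
    - [0, 0, 0, 0.03, 0, 0, 1]
    - [0, 0, 0, 0.045, 0, 0, 1]
    - [0, 0, 0, 0.045, 0, 0, 1]
    - [7.3, 0, 0, 0.03, 0, 0, 1]
    - [7.3, 0, 0, 0.011, 0, 0, 1]
    - [0, 0, 0, 0, 0.016, 0.01, 1]
    - [0, 0, 0, 0, 0, 0.01, 1]
    - [0, 0, 0, 0, 0, 0, 1]
    - [0, 0, 0, 0, 0, 0, 1]
    - [0, 0, 0, 0, 0, 0, 1]

```text
time: 28.75
ee_pos: [0.5804, -0.0962, 0.1519]
eef_rot: [0.747, 0.653, -0.086, -0.096]
ft_force: [0.5, 0.4, -1.2]
width: 0.0452
```

Run:
```python
from h import *
go(bed(-.095,-.093,.022),RB)
snap('scene','s8');crop('s8',200,180,360,310,4.5,'e8')
```

```text
t 28.75 p [ 0.5804 -0.0962  0.1519] rotcols [[0.133, 0.958, -0.254], [0.991, -0.13, 0.031], [-0.003, -0.256, -0.967]] F [ 0.5  0.4 -1.2] w 0.0452 j [ 0.54  0.59 -0.64  1.41  0.29  1.51 -0.25]
turn [ 0.05  0.16 -0.1 ]
shift if turned first [-0.0035  0.0044  0.086 ]
shift now [-0.0032  0.0043  0.086 ]
```

View pics/e8.png

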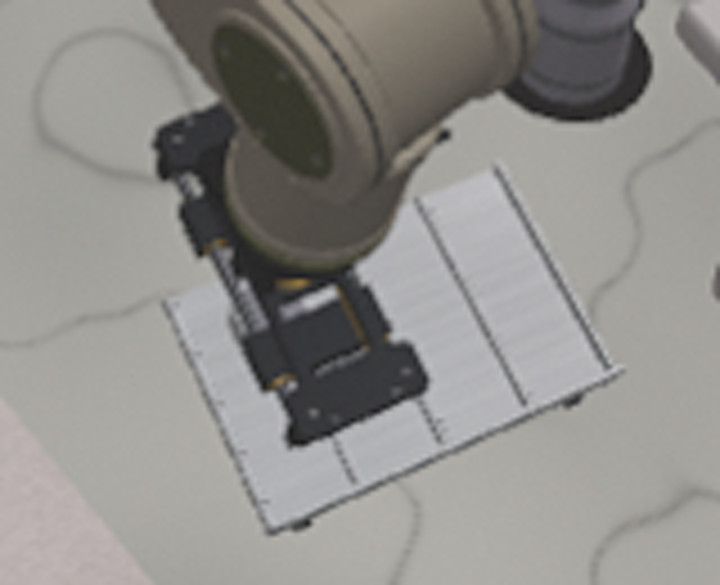

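send_rows:
  steps:
    - [0, 0.2, 0, -0.003, 0.004, 0.01, 1]
    - [0, 0, 0, 0, 0, 0.02, 1]
    - [0, 0, 0, 0, 0, 0.02, 1]
    - [0, 0, 0, 0, 0, 0.01, 1]
    - [0, 0, 0, 0, 0, 0, 1]
    - [0, 0, 0, 0, 0, 0, 1]
    - [0, 0, 0, 0, 0, 0, 1]
    - [0, 0, 0, 0, 0, 0, 1]
    - [0, 0, 0, 0, 0, 0, 1]
    - [0, 0, 0, 0, 0, 0, 1]

```text
time: 29.8
ee_pos: [0.5702, -0.1015, 0.0942]
eef_rot: [0.749, 0.651, -0.082, -0.094]
ft_force: [-0.1, -0.1, -0.7]
width: 0.0457
```

Run:
```python
from h import *
go(bed(-.095,-.093,.022),RB)
```

```text
t 29.8 p [ 0.5702 -0.1015  0.0942] rotcols [[0.139, 0.959, -0.246], [0.99, -0.135, 0.033], [-0.001, -0.248, -0.969]] F [-0.1 -0.1 -0.7] w 0.0457 j [ 0.55  0.62 -0.63  1.49  0.31  1.4  -0.26]
turn [ 0.54 -0.03 -0.38]
shift if turned first [ 0.0032 -0.0013  0.0278]
shift now [ 0.0031 -0.0016  0.0278]
```

send_rows:
  steps:
    - [0.5, 0, -0.4, 0.003, -0.001, 0.006, 1]
    - [0, 0, 0, 0, 0, 0.01, 1]
    - [0, 0, 0, 0, 0, 0.006, 1]
    - [0, 0, 0, 0, 0, 0.003, 1]
    - [0, 0, 0, 0, 0, 0.002, 1]
    - [0, 0, 0, 0, 0, 0, 1]
    - [0, 0, 0, 0, 0, 0, 1]
    - [0, 0, 0, 0, 0, 0, 1]
    - [0, 0, 0, 0, 0, 0, 1]
    - [0, 0, 0, 0, 0, 0, 1]

```text
time: 30.8
ee_pos: [0.5622, -0.097, 0.0661]
eef_rot: [0.746, 0.654, -0.085, -0.098]
ft_force: [-0.0, -0.3, -0.1]
width: 0.0456
```

Run:
```python
from h import *
go(bed(-.095,-.093,.022),RB)
snap('scene','s9');crop('s9',200,180,360,310,4.5,'e9')
```

```text
t 30.8 p [ 0.5622 -0.097   0.0661] rotcols [[0.131, 0.958, -0.255], [0.991, -0.127, 0.034], [0.001, -0.257, -0.966]] F [-0.  -0.3 -0.1] w 0.0456 j [ 0.55  0.64 -0.62  1.53  0.32  1.35 -0.27]
turn [ 0.   -0.03  0.07]
shift if turned first [-0.0003 -0.0003 -0.0016]
shift now [-0.0003 -0.0003 -0.0016]
```

View pics/e9.png

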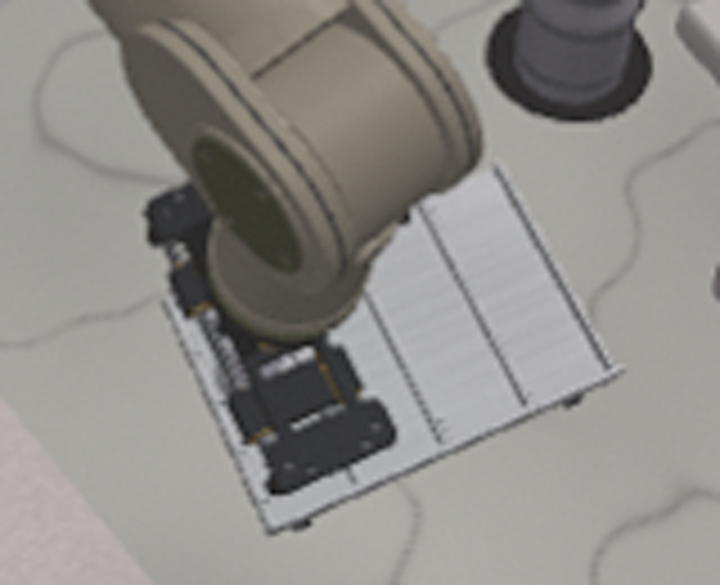

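send_rows:
  steps:
    - [0, 0, 0, 0, 0, 0, -0.35]
    - [0, 0, 0, 0, 0, 0, -0.35]
    - [0, 0, 0, 0, 0, 0, -0.35]
    - [0, 0, 0, 0, 0, 0, -0.35]
    - [0, 0, 0, 0, 0, 0, -0.35]
    - [0, 0, 0, 0, 0, -0.015, -0.35]
    - [0, 0, 0, 0, 0, -0.02, -0.35]
    - [0, 0, 0, 0, 0, -0.02, -0.35]
    - [0, 0, 0, 0, 0, -0.01, -0.35]
    - [0, 0, 0, 0, 0, 0, -0.35]

```text
time: 31.85
ee_pos: [0.5804, -0.0992, 0.1347]
eef_rot: [0.746, 0.654, -0.085, -0.097]
ft_force: [-0.2, -0.6, 0.3]
width: 0.0587
```

Run:
```python
from h import *
s=st();print(inbed(s['ee_pos']))
go(bed(-.172,-.093,.075),RB)
```

```text
t 31.85 p [ 0.5804 -0.0992  0.1347] rotcols [[0.131, 0.958, -0.253], [0.991, -0.126, 0.035], [0.001, -0.256, -0.967]] F [-0.2 -0.6  0.3] w 0.0587 j [ 0.54  0.6  -0.64  1.42  0.3   1.48 -0.25]
[-0.09463783 -0.0925405   0.09149286]
t 31.85 p [ 0.5804 -0.0992  0.1347] rotcols [[0.131, 0.958, -0.253], [0.991, -0.126, 0.035], [0.001, -0.256, -0.967]] F [-0.2 -0.6  0.3] w 0.0587 j [ 0.54  0.6  -0.64  1.42  0.3   1.48 -0.25]
turn [ 0.08 -0.05  0.08]
shift if turned first [-0.0005 -0.0774  0.0165]
shift now [-0.0004 -0.0774  0.0164]
```

send_rows:
  steps:
    - [0, 0, 0, 0, -0.03, 0, -0.35]
    - [0, 0, 0, 0, -0.03, 0, -0.35]
    - [0, 0, 0, 0, -0.018, 0, -0.35]
    - [0, 0, 0, 0, 0, 0.01, -0.35]
    - [0, 0, 0, 0, 0, 0.01, -0.35]
    - [0, 0, 0, 0, 0, 0.005, -0.35]
    - [0, 0, 0, 0, 0, 0, -0.35]
    - [0, 0, 0, 0, 0, 0, -0.35]
    - [0, 0, 0, 0, 0, 0, -0.35]
    - [0, 0, 0, 0, 0, 0, -0.35]

```text
time: 32.85
ee_pos: [0.4969, -0.0878, 0.1245]
eef_rot: [0.745, 0.654, -0.085, -0.1]
ft_force: [0.1, -0.0, -0.1]
width: 0.0588
```

Run:
```python
from h import *
go(bed(-.172,-.093,.025),RB)
snap('wrist','w10');z=load('w10')
snap('scene','s10');crop('s10',200,180,360,310,4.5,'e10')
W=cloud(load('s10'))
q=(W-BO)@np.c_[BX,BY,BZ]
m=(abs(q[...,1]+.093)<.031)&(q[...,0]>-.13)&(q[...,0]<-.02)&(abs(q[...,2]-.034)<.006)
P=q[m];print(len(P),(P.min(0)+P.max(0))/2 if len(P) else 0)
```

```text
t 32.85 p [ 0.4969 -0.0878  0.1245] rotcols [[0.131, 0.957, -0.257], [0.991, -0.126, 0.037], [0.003, -0.26, -0.966]] F [ 0.1 -0.  -0.1] w 0.0588 j [ 0.63  0.45 -0.68  1.67  0.23  1.39 -0.23]
turn [-0.18 -0.16  0.1 ]
shift if turned first [-0.0007  0.0015  0.0349]
shift now [-0.0008  0.0016  0.0349]
176 [-0.0897915  -0.09321754  0.0331828 ]
```

View pics/e10.png

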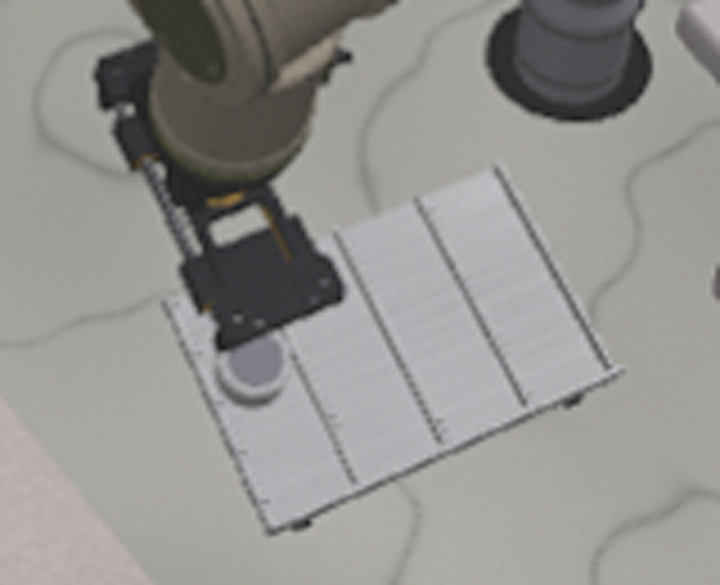

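View pics/w10.png

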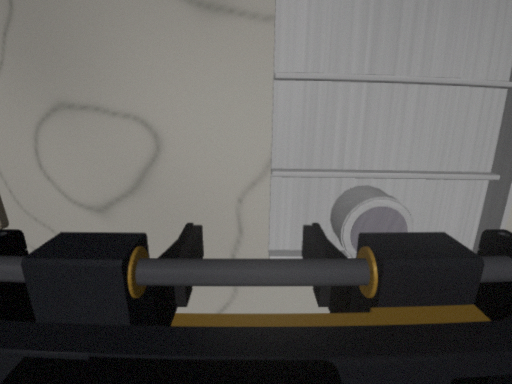

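send_rows:
  steps:
    - [0, 0, 0, 0, 0, 0.012, -0.35]
    - [0, 0, 0, 0, 0, 0.012, -0.35]
    - [0, 0, 0, 0, 0, 0.007, -0.35]
    - [0, 0, 0, 0, 0, 0, -0.35]
    - [0, 0, 0, 0, 0, 0, -0.35]
    - [0, 0, 0, 0, 0.008, 0, -0.35]
    - [0, 0, 0, 0, 0.012, 0, -0.35]
    - [0, 0, 0, 0, 0.012, 0, -0.35]
    - [0, 0, 0, 0, 0.006, 0, -0.35]
    - [0, 0, 0, 0, 0, 0, -0.35]

```text
time: 33.95
ee_pos: [0.5285, -0.0922, 0.0814]
eef_rot: [0.746, 0.653, -0.085, -0.099]
ft_force: [-0.3, -0.5, 0.4]
width: 0.0582
```

```bash
cat >> h.py <<'E'
def lanetin(n,k,y=None):
    W=cloud(load(n)); q=(W-BO)@np.c_[BX,BY,BZ]
    m=(abs(q[...,1]-LANE[k])<.031)&(q[...,0]>-.13)&(q[...,0]<.01)&(abs(q[...,2]-.034)<.006)
    P=q[m];print('lane',k,len(P),np.round((P.min(0)+P.max(0))/2,4) if len(P) else 0,np.round(np.ptp(P,axis=0),3) if len(P) else 0)
E
python3 - <<'E'
from h import *
s=read_state();print('inbed',inbed(s['ee_pos']))
go(bed(-.091,-.093,.025),RB)
snap('scene','s11');lanetin('s11',3);crop('s11',200,180,360,310,4.5,'e11')
E
```

```text
inbed [-0.13156195 -0.09238737  0.02645353]
t 33.95 p [ 0.5285 -0.0922  0.0814] rotcols [[0.132, 0.958, -0.256], [0.991, -0.127, 0.037], [0.003, -0.259, -0.966]] F [-0.3 -0.5  0.4] w 0.0582 j [ 0.59  0.56 -0.64  1.62  0.29  1.34 -0.26]
turn [-0.1  -0.14  0.06]
shift if turned first [-0.0006  0.0406  0.0015]
shift now [-0.0007  0.0406  0.0014]
lane 3 21 [-0.061  -0.0979  0.032 ] [0.028 0.037 0.007]
```

View pics/e11.png

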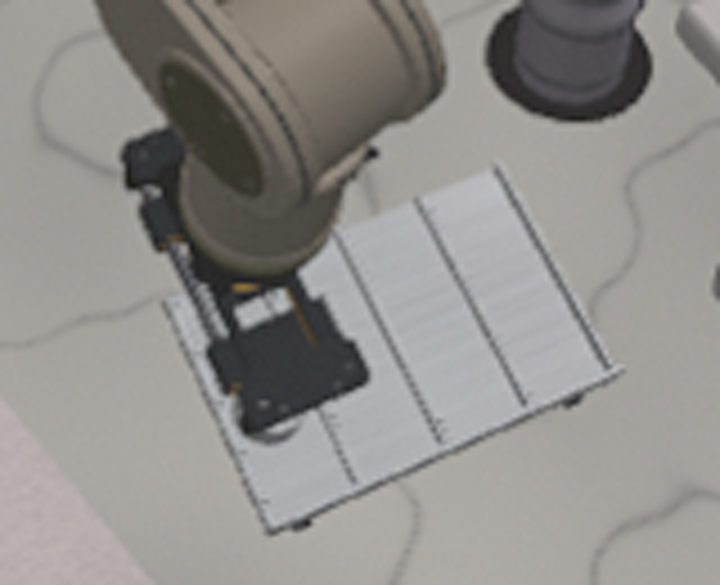

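send_rows:
  steps:
    - [0, 0, 0, 0, 0.01, 0, -0.35]
    - [0, 0, 0, 0, 0.012, 0, -0.35]
    - [0, 0, 0, 0, 0.01, 0, -0.35]
    - [0, 0, 0, 0, 0.004, 0, -0.35]
    - [0, 0, 0, 0, 0, 0, -0.35]
    - [0, 0, 0, 0, 0.002, 0, -0.35]
    - [0, 0, 0, 0, 0.002, 0, -0.35]
    - [0, 0, 0, 0, 0.002, 0, -0.35]
    - [0, 0, 0, 0, 0, 0, -0.35]
    - [0, 0, 0, 0, 0, 0, -0.35]

```text
time: 35.0
ee_pos: [0.5706, -0.0978, 0.0704]
eef_rot: [0.746, 0.653, -0.085, -0.099]
ft_force: [-0.3, 0.8, 0.1]
width: 0.0586
```

Run:
```python
from h import *
s=read_state();print('inbed',inbed(s['ee_pos']))
go(bed(-.085,-.093,.025),RB)
snap('scene','s12');lanetin('s12',3);crop('s12',200,180,360,310,4.5,'e12')
```

```text
inbed [-0.0877269  -0.09246399  0.0267525 ]
t 35.0 p [ 0.5706 -0.0978  0.0704] rotcols [[0.132, 0.958, -0.256], [0.991, -0.127, 0.036], [0.002, -0.259, -0.966]] F [-0.3  0.8  0.1] w 0.0586 j [ 0.54  0.65 -0.62  1.5   0.32  1.37 -0.27]
turn [-0.11 -0.1   0.06]
shift if turned first [-0.0005  0.0027  0.0018]
shift now [-0.0005  0.0027  0.0017]
lane 3 12 [-0.0631 -0.104   0.0335] [0.121 0.027 0.01 ]
```

View pics/e12.png

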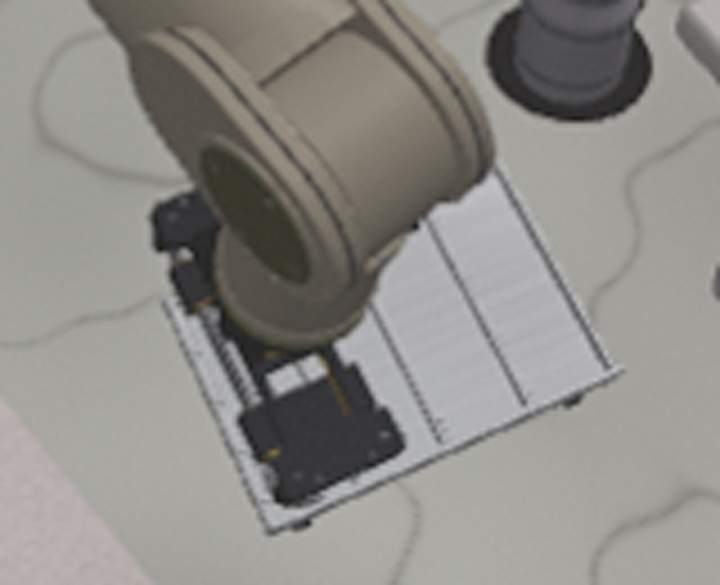

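send_rows:
  steps:
    - [0, 0, 0, 0, 0.002, 0.001, -0.35]
    - [0, 0, 0, 0, 0.002, 0, -0.35]
    - [0, 0, 0, 0, 0.002, 0, -0.35]
    - [0, 0, 0, 0, 0.002, 0, -0.35]
    - [0, 0, 0, 0, 0.002, 0, -0.35]
    - [0, 0, 0, 0, 0.002, 0, -0.35]
    - [0, 0, 0, 0, 0.002, 0, -0.35]
    - [0, 0, 0, 0, 0.002, 0, -0.35]
    - [0, 0, 0, 0, 0.002, 0, -0.35]
    - [0, 0, 0, 0, 0.002, 0, -0.35]

```text
time: 36.05
ee_pos: [0.5729, -0.0982, 0.0709]
eef_rot: [0.743, 0.652, -0.102, -0.112]
ft_force: [-11.7, 0.7, 12.5]
width: 0.0587
```

Run:
```python
from h import *
s=read_state();print('inbed',inbed(s['ee_pos']))
st()
```

```text
inbed [-0.08557855 -0.09253979  0.02782468]
t 36.05 p [ 0.5729 -0.0982  0.0709] rotcols [[0.128, 0.946, -0.298], [0.992, -0.123, 0.034], [-0.005, -0.3, -0.954]] F [-11.7   0.7  12.5] w 0.0587 j [ 0.52  0.68 -0.61  1.46  0.33  1.43 -0.27]
```

send_rows:
  steps:
    - [-2, 0, 0, 0, -0.006, 0, -0.35]
    - [0, 0, 0, 0, -0.01, 0, -0.35]
    - [0, 0, 0, 0, -0.01, 0, -0.35]
    - [0, 0, 0, 0, 0, -0.03, -0.5]
    - [0, 0, 0, 0, 0, -0.04, -0.7]
    - [0, 0, 0, 0, 0, -0.04, -1]
    - [-7, 0, 0, -0.02, 0, 0, -1]
    - [-7, 0, 0, -0.04, 0, 0, -1]
    - [0, 0, 0, -0.045, 0, 0, -1]
    - [0, 0, 0, -0.045, 0, 0, -1]

```text
time: 37.05
ee_pos: [0.5563, -0.2423, 0.1905]
eef_rot: [0.746, 0.666, -0.009, -0.007]
ft_force: [0.3, -0.2, 0.1]
width: 0.0871
```

Run:
```python
from h import *
go([.565,-.334,.12],Rt(82.4))
snap('scene','s13');lanetin('s13',3);crop('s13',200,180,360,310,4.5,'e13');snap('top','t13');lanetin('t13',3)
tins(load('s13'),TINS[1:])
tins(load('t13'),TINS[1:])
```

```text
t 37.05 p [ 0.5563 -0.2423  0.1905] rotcols [[0.114, 0.993, -0.023], [0.993, -0.114, -0.001], [-0.004, -0.022, -1.0]] F [ 0.3 -0.2  0.1] w 0.0871 j [ 0.82  0.41 -0.63  1.53  0.25  1.3   0.04]
turn [-1.27  0.22  1.05]
shift if turned first [-0.0898  0.0207  0.0705]
shift now [-0.0899  0.0207  0.0703]
lane 3 236 [-0.0251 -0.0932  0.0341] [0.048 0.046 0.012]
lane 3 130 [-0.0259 -0.0917  0.0339] [0.049 0.044 0.012]
(0.564, -0.334) 253 med [ 0.5665 -0.3352  0.0328] bbox [ 0.565  -0.3347  0.0313] [0.047 0.047 0.013]
(0.553, -0.437) 264 med [ 0.5536 -0.4374  0.0336] bbox [ 0.5521 -0.4377  0.0316] [0.049 0.045 0.013]
(0.443, -0.346) 216 med [ 0.4459 -0.3468  0.0333] bbox [ 0.4436 -0.3467  0.0315] [0.048 0.046 0.012]
(0.564, -0.334) few 0
(0.553, -0.437) 146 med [ 0.5524 -0.4362  0.0344] bbox [ 0.5521 -0.4383  0.0338] [0.045 0.044 0.016]
(0.443, -0.346) few 0
```

View pics/e13.png

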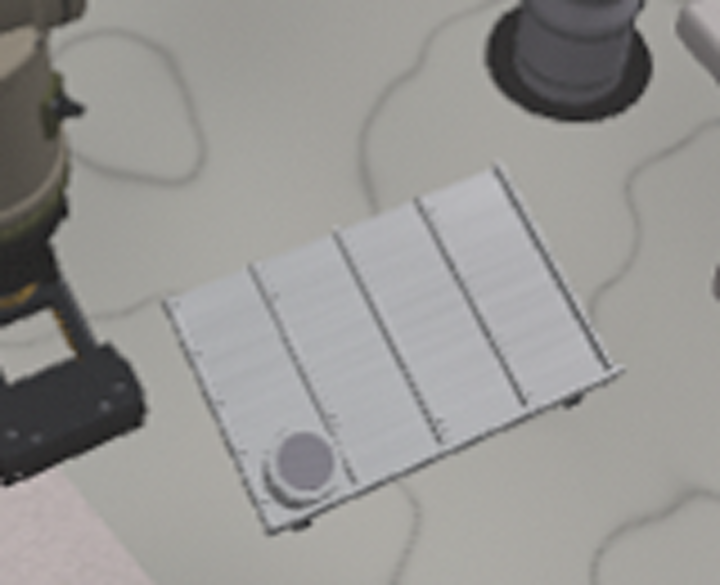

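send_rows:
  steps:
    - [-1.3, 0.2, 1.0, -0.03, 0.007, 0.01, -1]
    - [0, 0, 0, -0.035, 0.008, 0.02, -1]
    - [0, 0, 0, -0.022, 0.005, 0.03, -1]
    - [0, 0, 0, 0, 0, 0.02, -1]
    - [0, 0, 0, 0, 0, 0.02, -1]
    - [0, 0, 0, 0, 0, 0.01, -1]
    - [0, 0, 0, 0, 0, 0, -1]
    - [0, 0, 0, 0, 0, 0, -1]
    - [0, 0, 0, 0, 0, 0, -1]
    - [0, 0, 0, 0, 0, 0, -1]

```text
time: 38.15
ee_pos: [0.5614, -0.3422, 0.0799]
eef_rot: [0.757, 0.653, -0.001, 0.002]
ft_force: [0.5, -0.4, 0.3]
width: 0.0869
```

Run:
```python
from h import *
go([.565,-.3345,.0205],Rt(82.4))
```

```text
t 38.15 p [ 0.5614 -0.3422  0.0799] rotcols [[0.146, 0.989, 0.0], [0.989, -0.146, -0.004], [-0.004, 0.001, -1.0]] F [ 0.5 -0.4  0.3] w 0.0869 j [ 0.88  0.59 -0.55  1.52  0.33  1.13  0.11]
turn [ 0.05  0.22 -0.82]
shift if turned first [0.0081 0.0025 0.0594]
shift now [0.0083 0.0023 0.0593]
```

send_rows:
  steps:
    - [0, 0.2, -0.8, 0.008, 0.0025, 0.005, -1]
    - [0, 0, 0, 0, 0, 0.015, -1]
    - [0, 0, 0, 0, 0, 0.018, -1]
    - [0, 0, 0, 0, 0, 0.012, -1]
    - [0, 0, 0, 0, 0, 0.005, -1]
    - [0, 0, 0, 0, 0, 0.002, -1]
    - [0, 0, 0, 0, 0, 0, -1]
    - [0, 0, 0, 0, 0, 0, -1]
    - [0, 0, 0, 0, 0, 0, -1]
    - [0, 0, 0, 0, 0, 0, -1]

```text
time: 39.15
ee_pos: [0.5673, -0.3336, 0.0209]
eef_rot: [0.752, 0.66, 0.001, 0.002]
ft_force: [-0.4, 0.7, -0.6]
width: 0.0872
```

Run:
```python
from h import *
go([.565,-.3345,.0205],Rt(82.4))
```

```text
t 39.15 p [ 0.5673 -0.3336  0.0209] rotcols [[0.13, 0.992, 0.004], [0.992, -0.13, -0.002], [-0.001, 0.005, -1.0]] F [-0.4  0.7 -0.6] w 0.0872 j [ 0.85  0.66 -0.53  1.55  0.37  1.03  0.09]
turn [0.26 0.07 0.14]
shift if turned first [-0.0012 -0.0021  0.0004]
shift now [-0.0012 -0.0021  0.0004]
```

Good; close and start lifting.

send_rows:
  steps:
    - [0.2, 0, 0, -0.001, -0.002, 0, 1]
    - [0, 0, 0, 0, 0, 0, 1]
    - [0, 0, 0, 0, 0, 0, 1]
    - [0, 0, 0, 0, 0, 0, 1]
    - [0, 0, 0, 0, 0, 0, 1]
    - [0, 0, 0, 0, 0, 0, 1]
    - [0, 0, 0, 0, 0, 0, 1]
    - [0, 0, 0, 0, 0, 0, 1]
    - [0, 0, 0, 0, 0, 0, 1]
    - [0, 0, 0, 0, 0, 0, 1]

```text
time: 40.15
ee_pos: [0.5653, -0.3348, 0.0218]
eef_rot: [0.752, 0.659, -0.0, 0.001]
ft_force: [0.1, -0.0, 0.9]
width: 0.0457
```

send_rows:
  steps:
    - [0, 0, 0, 0, 0, 0, 1]
    - [0, 0, 0, 0, 0, -0.01, 1]
    - [0, 0, 0, 0, 0, -0.03, 1]
    - [0, 0, 0, 0, 0, -0.04, 1]
    - [0, 0, 0, 0, 0, -0.04, 1]
    - [0, 0, 0, 0, 0, -0.02, 1]
    - [0, 0, 0, 0.03, 0, 0, 1]
    - [0, 0, 0, 0.045, 0, 0, 1]
    - [0, 0, 0, 0.045, 0, 0, 1]
    - [0, 0, 0, 0.045, 0, 0, 1]

```text
time: 41.15
ee_pos: [0.5855, -0.1744, 0.172]
eef_rot: [0.756, 0.655, -0.001, 0.003]
ft_force: [0.6, -0.1, -0.9]
width: 0.0456
```

Run:
```python
from h import *
go(bed(-.09,-.031,.09),RB)
```

```text
t 41.15 p [ 0.5855 -0.1744  0.172 ] rotcols [[0.143, 0.99, 0.003], [0.99, -0.143, -0.006], [-0.005, 0.004, -1.0]] F [ 0.6 -0.1 -0.9] w 0.0456 j [ 0.72  0.42 -0.65  1.56  0.27  1.24 -0.12]
turn [15.11  0.21 -0.64]
shift if turned first [ 0.1354 -0.0002  0.0413]
shift now [ 0.1355 -0.0124  0.0391]
```

send_rows:
  steps:
    - [0, 0, -0.6, 0.04, 0, 0, 1]
    - [0, 0, 0, 0.045, 0, 0, 1]
    - [7.5, 0, 0, 0.035, 0, 0, 1]
    - [7.5, 0, 0, 0.012, 0, 0, 1]
    - [0, 0, 0, 0, 0, 0.01, 1]
    - [0, 0, 0, 0, 0, 0.015, 1]
    - [0, 0, 0, 0, 0, 0.01, 1]
    - [0, 0, 0, 0, 0, 0, 1]
    - [0, 0, 0, 0, 0, 0, 1]
    - [0, 0, 0, 0, 0, 0, 1]

```text
time: 42.15
ee_pos: [0.5902, -0.0317, 0.1401]
eef_rot: [0.744, 0.656, -0.088, -0.094]
ft_force: [0.0, -0.7, -1.0]
width: 0.0454
```

Run:
```python
from h import *
go(bed(-.09,-.031,.023),RB)
```

```text
t 42.15 p [ 0.5902 -0.0317  0.1401] rotcols [[0.124, 0.959, -0.255], [0.992, -0.121, 0.025], [-0.007, -0.256, -0.967]] F [ 0.  -0.7 -1. ] w 0.0454 j [ 0.45  0.61 -0.67  1.41  0.29  1.5  -0.35]
turn [0.07 0.52 0.38]
shift if turned first [-0.0067  0.0053  0.0738]
shift now [-0.0061  0.0052  0.0739]
```

send_rows:
  steps:
    - [0, 0.5, 0.4, -0.0064, 0.005, 0.01, 1]
    - [0, 0, 0, 0, 0, 0.02, 1]
    - [0, 0, 0, 0, 0, 0.02, 1]
    - [0, 0, 0, 0, 0, 0.005, 1]
    - [0, 0, 0, 0, 0, 0, 1]
    - [0, 0, 0, 0, 0, 0, 1]
    - [0, 0, 0, 0, 0, 0, 1]
    - [0, 0, 0, 0, 0, 0, 1]
    - [0, 0, 0, 0, 0, 0, 1]
    - [0, 0, 0, 0, 0, 0, 1]

```text
time: 43.15
ee_pos: [0.5837, -0.042, 0.0874]
eef_rot: [0.749, 0.651, -0.081, -0.093]
ft_force: [0.1, 0.9, -0.2]
width: 0.0455
```

Run:
```python
from h import *
go(bed(-.09,-.031,.023),RB)
```

```text
t 43.15 p [ 0.5837 -0.042   0.0874] rotcols [[0.14, 0.96, -0.243], [0.99, -0.135, 0.034], [-0.0, -0.246, -0.969]] F [ 0.1  0.9 -0.2] w 0.0455 j [ 0.47  0.64 -0.65  1.48  0.31  1.39 -0.36]
turn [ 0.67 -0.09 -0.42]
shift if turned first [ 0.0043 -0.0034  0.0217]
shift now [ 0.0043 -0.0037  0.0216]
```

Descend and release in one call.

send_rows:
  steps:
    - [0.6, 0, -0.4, 0.0042, -0.0035, 0.005, 1]
    - [0, 0, 0, 0, 0, 0.008, 1]
    - [0, 0, 0, 0, 0, 0.005, 1]
    - [0, 0, 0, 0, 0, 0.002, 1]
    - [0, 0, 0, 0, 0, 0, 1]
    - [0, 0, 0, 0, 0, 0, 1]
    - [0, 0, 0, 0, 0, 0, 1]
    - [0, 0, 0, 0, 0, 0, 1]
    - [0, 0, 0, 0, 0, 0, 1]
    - [0, 0, 0, 0, 0, 0, 1]

```text
time: 44.15
ee_pos: [0.5753, -0.036, 0.0674]
eef_rot: [0.746, 0.653, -0.085, -0.098]
ft_force: [-0.2, -0.5, -1.3]
width: 0.0458
```

Run:
```python
from h import *
go(bed(-.09,-.031,.023),RB)
```

```text
t 44.15 p [ 0.5753 -0.036   0.0674] rotcols [[0.132, 0.958, -0.254], [0.991, -0.127, 0.035], [0.002, -0.257, -0.967]] F [-0.2 -0.5 -1.3] w 0.0458 j [ 0.47  0.65 -0.65  1.51  0.32  1.36 -0.37]
turn [ 0.03 -0.09  0.04]
shift if turned first [-0.0005  0.0003 -0.0001]
shift now [-0.0005  0.0003 -0.0001]
```

send_rows:
  steps:
    - [0, 0, 0, 0, 0, 0, -0.35]
    - [0, 0, 0, 0, 0, 0, -0.35]
    - [0, 0, 0, 0, 0, 0, -0.35]
    - [0, 0, 0, 0, 0, 0, -0.35]
    - [0, 0, 0, 0, 0, 0, -0.35]
    - [0, 0, 0, 0, 0, -0.015, -0.35]
    - [0, 0, 0, 0, 0, -0.02, -0.35]
    - [0, 0, 0, 0, 0, -0.015, -0.35]
    - [0, 0, 0, 0, -0.02, 0, -0.35]
    - [0, 0, 0, 0, -0.03, 0, -0.35]

```text
time: 45.15
ee_pos: [0.5427, -0.0313, 0.1341]
eef_rot: [0.746, 0.653, -0.083, -0.098]
ft_force: [-0.8, 0.3, -0.9]
width: 0.0587
```

Run:
```python
from h import *
go(bed(-.165,-.031,.025),RB)
snap('scene','s14');lanetin('s14',2)
```

```text
t 45.15 p [ 0.5427 -0.0313  0.1341] rotcols [[0.133, 0.959, -0.252], [0.991, -0.128, 0.037], [0.004, -0.255, -0.967]] F [-0.8  0.3 -0.9] w 0.0587 j [ 0.52  0.52 -0.69  1.56  0.25  1.43 -0.35]
turn [ 0.14 -0.21  0.02]
shift if turned first [-0.0008 -0.0257  0.054 ]
shift now [-0.001  -0.0259  0.0539]
lane 2 98 [-0.0897 -0.037   0.0331] [0.044 0.037 0.009]
```

send_rows:
  steps:
    - [0, 0, 0, -0.001, -0.02, 0, -0.35]
    - [0, 0, 0, 0, -0.01, 0, -0.35]
    - [0, 0, 0, 0, 0, 0.005, -0.35]
    - [0, 0, 0, 0, 0, 0.02, -0.35]
    - [0, 0, 0, 0, 0, 0.02, -0.35]
    - [0, 0, 0, 0, 0, 0.008, -0.35]
    - [0, 0, 0, 0, 0, 0, -0.35]
    - [0, 0, 0, 0, 0, 0, -0.35]
    - [0, 0, 0, 0, 0, 0, -0.35]
    - [0, 0, 0, 0, 0, 0, -0.35]

```text
time: 46.2
ee_pos: [0.5016, -0.0257, 0.0962]
eef_rot: [0.746, 0.654, -0.081, -0.094]
ft_force: [0.4, 0.5, -0.0]
width: 0.059
```

Run:
```python
from h import *
go(bed(-.09,-.031,.025),RB)
snap('scene','s15');lanetin('s15',2);crop('s15',200,180,360,310,4.5,'e15')
```

```text
t 46.2 p [ 0.5016 -0.0257  0.0962] rotcols [[0.132, 0.961, -0.244], [0.991, -0.127, 0.035], [0.003, -0.246, -0.969]] F [ 0.4  0.5 -0. ] w 0.059 j [ 0.55  0.47 -0.7   1.71  0.24  1.31 -0.35]
turn [ 0.64 -0.14  0.07]
shift if turned first [-0.0009  0.0796  0.0067]
shift now [-0.001   0.0795  0.0076]
lane 2 143 [-0.0834 -0.032   0.0328] [0.031 0.046 0.009]
```

View pics/e15.png

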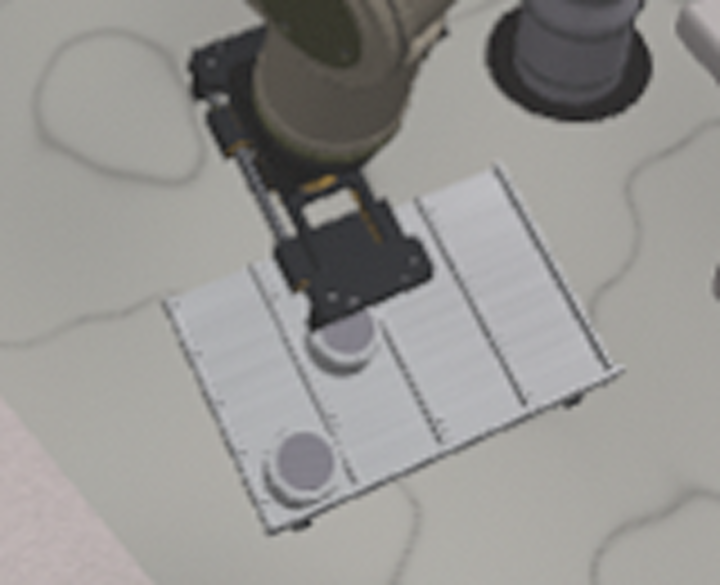

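send_rows:
  steps:
    - [0.6, 0, 0, -0.001, 0, 0.007, -0.35]
    - [0, 0, 0, 0, 0, 0, -0.35]
    - [0, 0, 0, 0, 0.008, 0, -0.35]
    - [0, 0, 0, 0, 0.014, 0, -0.35]
    - [0, 0, 0, 0, 0.014, 0, -0.35]
    - [0, 0, 0, 0, 0.014, 0, -0.35]
    - [0, 0, 0, 0, 0.012, 0, -0.35]
    - [0, 0, 0, 0, 0.008, 0, -0.35]
    - [0, 0, 0, 0, 0.003, 0, -0.35]
    - [0, 0, 0, 0, 0, 0, -0.35]

```text
time: 47.25
ee_pos: [0.5747, -0.037, 0.0688]
eef_rot: [0.746, 0.653, -0.085, -0.098]
ft_force: [-0.4, -0.8, -0.1]
width: 0.0587
```

Run:
```python
from h import *
go(bed(-.085,-.031,.025),RB)
```

```text
t 47.25 p [ 0.5747 -0.037   0.0688] rotcols [[0.133, 0.958, -0.255], [0.991, -0.128, 0.036], [0.002, -0.257, -0.966]] F [-0.4 -0.8 -0.1] w 0.0587 j [ 0.47  0.65 -0.65  1.51  0.32  1.36 -0.36]
turn [-0.   -0.1  -0.01]
shift if turned first [ 0.0006  0.0061 -0.0008]
shift now [ 0.0006  0.0061 -0.0008]
```

send_rows:
  steps:
    - [0, 0, 0, 0, 0.003, 0, -0.35]
    - [0, 0, 0, 0, 0.003, 0, -0.35]
    - [0, 0, 0, 0, 0.002, 0, -0.35]
    - [0, 0, 0, 0, 0.002, 0, -0.35]
    - [0, 0, 0, 0, 0.002, 0, -0.35]
    - [0, 0, 0, 0, 0.002, 0, -0.35]
    - [0, 0, 0, 0, 0.002, 0, -0.35]
    - [0, 0, 0, 0, 0.002, 0, -0.35]
    - [0, 0, 0, 0, 0.002, 0, -0.35]
    - [0, 0, 0, 0, 0.002, 0, -0.35]

```text
time: 48.25
ee_pos: [0.5807, -0.0367, 0.0686]
eef_rot: [0.742, 0.654, -0.099, -0.109]
ft_force: [-12.0, 0.9, 11.1]
width: 0.0586
```

Run:
```python
from h import *
s=st();print(inbed(s['ee_pos']))
```

```text
t 48.25 p [ 0.5807 -0.0367  0.0686] rotcols [[0.126, 0.949, -0.29], [0.992, -0.122, 0.033], [-0.004, -0.291, -0.957]] F [-12.    0.9  11.1] w 0.0586 j [ 0.45  0.69 -0.64  1.46  0.32  1.41 -0.36]
[-0.08541404 -0.03053778  0.02554218]
```

send_rows:
  steps:
    - [-2, 0, 0, 0, -0.006, 0, -0.35]
    - [0, 0, 0, 0, -0.01, 0, -0.35]
    - [0, 0, 0, 0, -0.01, 0, -0.35]
    - [0, 0, 0, 0, 0, -0.03, -0.5]
    - [0, 0, 0, 0, 0, -0.04, -0.7]
    - [0, 0, 0, 0, 0, -0.04, -1]
    - [-7, 0, 0, -0.02, 0, 0, -1]
    - [-7, 0, 0, -0.04, 0, 0, -1]
    - [0, 0, 0, -0.048, 0, 0, -1]
    - [0, 0, 0, -0.048, 0, 0, -1]

```text
time: 49.25
ee_pos: [0.5622, -0.1866, 0.1892]
eef_rot: [0.746, 0.666, -0.005, -0.003]
ft_force: [0.8, -0.6, -0.5]
width: 0.0862
```

Run:
```python
from h import *
go([.553,-.4375,.08],Rt(82.4))
snap('scene','s16');lanetin('s16',3);lanetin('s16',2);crop('s16',100,180,360,350,3,'e16')
tins(load('s16'),TINS[2:])
```

```text
t 49.25 p [ 0.5622 -0.1866  0.1892] rotcols [[0.112, 0.994, -0.012], [0.994, -0.112, -0.002], [-0.004, -0.012, -1.0]] F [ 0.8 -0.6 -0.5] w 0.0862 j [ 0.77  0.38 -0.67  1.58  0.24  1.28 -0.04]
turn [-0.68  0.22  1.18]
shift if turned first [-0.2499  0.024   0.1092]
shift now [-0.2499  0.0202  0.1099]
lane 3 240 [-0.025  -0.0929  0.0335] [0.047 0.047 0.011]
lane 2 227 [-0.024  -0.0305  0.0336] [0.046 0.047 0.011]
(0.553, -0.437) 265 med [ 0.5534 -0.4371  0.0336] bbox [ 0.5518 -0.4376  0.0322] [0.047 0.045 0.014]
(0.443, -0.346) 215 med [ 0.4461 -0.3469  0.033 ] bbox [ 0.4438 -0.3467  0.0317] [0.047 0.046 0.013]
```

View pics/e16.png

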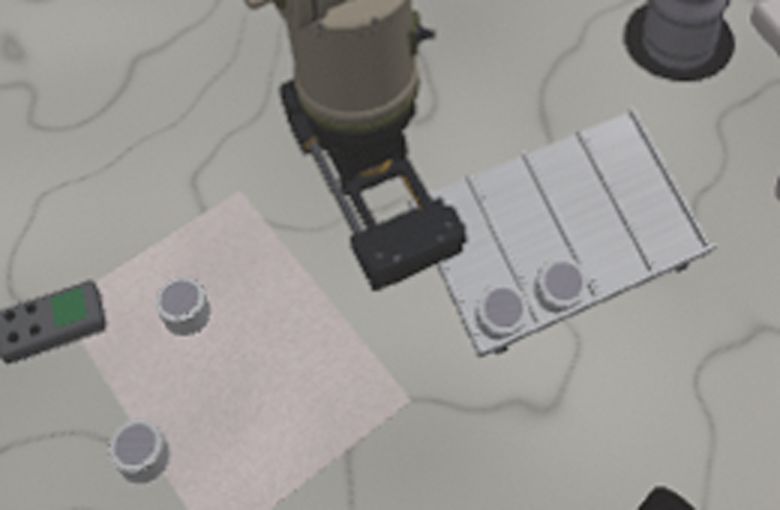

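send_rows:
  steps:
    - [-0.7, 0.2, 1.2, -0.03, 0.003, 0, -1]
    - [0, 0, 0, -0.042, 0.004, 0, -1]
    - [0, 0, 0, -0.045, 0.004, 0.01, -1]
    - [0, 0, 0, -0.045, 0.004, 0.015, -1]
    - [0, 0, 0, -0.045, 0.004, 0.02, -1]
    - [0, 0, 0, -0.03, 0.003, 0.02, -1]
    - [0, 0, 0, -0.01, 0.002, 0.025, -1]
    - [0, 0, 0, 0, 0, 0.015, -1]
    - [0, 0, 0, 0, 0, 0.005, -1]
    - [0, 0, 0, 0, 0, 0, -1]

```text
time: 50.3
ee_pos: [0.544, -0.4556, 0.0786]
eef_rot: [0.758, 0.652, -0.003, 0.001]
ft_force: [0.4, 0.5, -0.9]
width: 0.087
```

Run:
```python
from h import *
go([.5525,-.4375,.0205],Rt(82.4))
```

```text
t 50.3 p [ 0.544  -0.4556  0.0786] rotcols [[0.15, 0.989, -0.002], [0.989, -0.15, -0.005], [-0.006, -0.002, -1.0]] F [ 0.4  0.5 -0.9] w 0.087 j [ 0.97  0.69 -0.51  1.36  0.35  1.19  0.27]
turn [-0.09  0.32 -1.01]
shift if turned first [0.0191 0.006  0.0581]
shift now [0.0195 0.0057 0.058 ]
```

send_rows:
  steps:
    - [-0.1, 0.3, -1, 0.0185, 0.006, 0, -1]
    - [0, 0, 0, 0, 0, 0.015, -1]
    - [0, 0, 0, 0, 0, 0.018, -1]
    - [0, 0, 0, 0, 0, 0.012, -1]
    - [0, 0, 0, 0, 0, 0.005, -1]
    - [0, 0, 0, 0, 0, 0.003, -1]
    - [0, 0, 0, 0, 0, 0, -1]
    - [0, 0, 0, 0, 0, 0, -1]
    - [0, 0, 0, 0, 0, 0, -1]
    - [0, 0, 0, 0, 0, 0, -1]

```text
time: 51.3
ee_pos: [0.5573, -0.4333, 0.0262]
eef_rot: [0.75, 0.661, 0.001, 0.002]
ft_force: [0.2, -0.0, -0.1]
width: 0.0868
```

Run:
```python
from h import *
go([.5525,-.4375,.0205],Rt(82.4))
```

```text
t 51.3 p [ 0.5573 -0.4333  0.0262] rotcols [[0.126, 0.992, 0.005], [0.992, -0.126, -0.002], [-0.001, 0.006, -1.0]] F [ 0.2 -0.  -0.1] w 0.0868 j [ 0.94  0.73 -0.5   1.4   0.37  1.09  0.25]
turn [0.32 0.07 0.36]
shift if turned first [-0.0048 -0.0042  0.0057]
shift now [-0.0047 -0.0043  0.0057]
```

send_rows:
  steps:
    - [0.3, 0, 0.4, -0.0047, -0.0042, 0.004, -1]
    - [0, 0, 0, 0, 0, 0, 1]
    - [0, 0, 0, 0, 0, 0, 1]
    - [0, 0, 0, 0, 0, 0, 1]
    - [0, 0, 0, 0, 0, 0, 1]
    - [0, 0, 0, 0, 0, 0, 1]
    - [0, 0, 0, 0, 0, 0, 1]
    - [0, 0, 0, 0, 0, 0, 1]
    - [0, 0, 0, 0, 0, 0, 1]
    - [0, 0, 0, 0, 0, 0, 1]

```text
time: 52.3
ee_pos: [0.5523, -0.4384, 0.0226]
eef_rot: [0.753, 0.658, -0.0, 0.001]
ft_force: [0.8, 0.7, 0.0]
width: 0.046
```

Run:
```python
from h import *
go([.5525,-.4375,.0205],Rt(82.4))
```

```text
t 52.3 p [ 0.5523 -0.4384  0.0226] rotcols [[0.134, 0.991, 0.0], [0.991, -0.134, -0.002], [-0.002, 0.001, -1.0]] F [0.8 0.7 0. ] w 0.046 j [ 0.94  0.74 -0.5   1.4   0.37  1.09  0.25]
turn [ 0.04  0.11 -0.1 ]
shift if turned first [0.0009 0.0001 0.0021]
shift now [0.0009 0.0001 0.0021]
```

send_rows:
  steps:
    - [0, 0, 0, 0, 0, 0, 1]
    - [0, 0, 0, 0, 0, -0.01, 1]
    - [0, 0, 0, 0, 0, -0.03, 1]
    - [0, 0, 0, 0, 0, -0.04, 1]
    - [0, 0, 0, 0, 0, -0.04, 1]
    - [0, 0, 0, 0, 0, -0.02, 1]
    - [0, 0, 0, 0.03, 0, 0, 1]
    - [0, 0, 0, 0.045, 0, 0, 1]
    - [0, 0, 0, 0.048, 0, 0, 1]
    - [0, 0, 0, 0.048, 0, 0, 1]

```text
time: 53.3
ee_pos: [0.5734, -0.2721, 0.1729]
eef_rot: [0.757, 0.653, -0.001, 0.003]
ft_force: [1.9, -0.7, -0.6]
width: 0.0453
```

Run:
```python
from h import *
go(bed(-.09,.031,.09),RB)
```

```text
t 53.3 p [ 0.5734 -0.2721  0.1729] rotcols [[0.147, 0.989, 0.002], [0.989, -0.147, -0.006], [-0.006, 0.003, -1.0]] F [ 1.9 -0.7 -0.6] w 0.0453 j [ 0.83  0.46 -0.61  1.5   0.27  1.26  0.04]
turn [15.07  0.22 -0.86]
shift if turned first [ 0.2959 -0.0009  0.0424]
shift now [ 0.2959 -0.0162  0.039 ]
```

send_rows:
  steps:
    - [0, 0, -0.9, 0.045, 0, 0, 1]
    - [0, 0, 0, 0.047, 0, 0, 1]
    - [0, 0, 0, 0.047, 0, 0, 1]
    - [0, 0, 0, 0.047, 0, 0, 1]
    - [0, 0, 0, 0.045, 0, 0, 1]
    - [7.5, 0, 0, 0.035, 0, 0, 1]
    - [7.5, 0, 0, 0.015, 0, 0, 1]
    - [0, 0, 0, 0, 0, 0.02, 1]
    - [0, 0, 0, 0, 0, 0.02, 1]
    - [0, 0, 0, 0, 0, 0, 1]

```text
time: 54.3
ee_pos: [0.5984, 0.0307, 0.1394]
eef_rot: [0.741, 0.659, -0.09, -0.097]
ft_force: [0.6, 0.1, -1.0]
width: 0.0455
```

Run:
```python
from h import *
go(bed(-.09,.031,.0237),RB)
```

```text
t 54.3 p [0.5984 0.0307 0.1394] rotcols [[0.116, 0.958, -0.261], [0.993, -0.113, 0.025], [-0.005, -0.262, -0.965]] F [ 0.6  0.1 -1. ] w 0.0455 j [ 0.36  0.64 -0.69  1.38  0.29  1.51 -0.44]
turn [-0.3   0.55  0.85]
shift if turned first [-0.0076  0.0052  0.0724]
shift now [-0.007   0.0055  0.0724]
```

send_rows:
  steps:
    - [-0.3, 0.5, 0.8, -0.007, 0.005, 0.01, 1]
    - [0, 0, 0, 0, 0, 0.02, 1]
    - [0, 0, 0, 0, 0, 0.02, 1]
    - [0, 0, 0, 0, 0, 0.005, 1]
    - [0, 0, 0, 0, 0, 0, 1]
    - [0, 0, 0, 0, 0, 0, 1]
    - [0, 0, 0, 0, 0, 0, 1]
    - [0, 0, 0, 0, 0, 0, 1]
    - [0, 0, 0, 0, 0, 0, 1]
    - [0, 0, 0, 0, 0, 0, 1]

```text
time: 55.3
ee_pos: [0.5936, 0.0198, 0.0915]
eef_rot: [0.749, 0.651, -0.08, -0.092]
ft_force: [-0.1, 0.2, -0.5]
width: 0.0455
```

Run:
```python
from h import *
go(bed(-.09,.031,.0237),RB)
```

```text
t 55.3 p [0.5936 0.0198 0.0915] rotcols [[0.14, 0.961, -0.24], [0.99, -0.136, 0.034], [-0.0, -0.243, -0.97]] F [-0.1  0.2 -0.5] w 0.0455 j [ 0.39  0.66 -0.67  1.46  0.31  1.39 -0.45]
turn [ 0.86 -0.1  -0.46]
shift if turned first [ 0.0038 -0.0039  0.0254]
shift now [ 0.0038 -0.0043  0.0253]
```

send_rows:
  steps:
    - [0.8, 0, -0.4, 0.004, -0.004, 0.005, 1]
    - [0, 0, 0, 0, 0, 0.01, 1]
    - [0, 0, 0, 0, 0, 0.007, 1]
    - [0, 0, 0, 0, 0, 0.003, 1]
    - [0, 0, 0, 0, 0, 0, 1]
    - [0, 0, 0, 0, 0, 0, 1]
    - [0, 0, 0, 0, 0, 0, 1]
    - [0, 0, 0, 0, 0, 0, 1]
    - [0, 0, 0, 0, 0, 0, 1]
    - [0, 0, 0, 0, 0, 0, 1]

```text
time: 56.3
ee_pos: [0.5834, 0.0262, 0.067]
eef_rot: [0.746, 0.653, -0.085, -0.098]
ft_force: [-0.3, 0.2, 2.6]
width: 0.0452
```

Run:
```python
from h import *
go(bed(-.09,.031,.0237),RB)
```

```text
t 56.3 p [0.5834 0.0262 0.067 ] rotcols [[0.133, 0.958, -0.254], [0.991, -0.128, 0.036], [0.002, -0.257, -0.966]] F [-0.3  0.2  2.6] w 0.0452 j [ 0.38  0.67 -0.67  1.49  0.31  1.36 -0.46]
turn [ 0.02 -0.11  0.01]
shift if turned first [-0.0012  0.0004 -0.0012]
shift now [-0.0012  0.0004 -0.0012]
```

Floor contact (2.6 N). Release, rise, go uphill.

send_rows:
  steps:
    - [0, 0, 0, 0, 0, 0, -0.35]
    - [0, 0, 0, 0, 0, 0, -0.35]
    - [0, 0, 0, 0, 0, 0, -0.35]
    - [0, 0, 0, 0, 0, 0, -0.35]
    - [0, 0, 0, 0, 0, 0, -0.35]
    - [0, 0, 0, 0, 0, -0.015, -0.35]
    - [0, 0, 0, 0, 0, -0.02, -0.35]
    - [0, 0, 0, 0, 0, -0.015, -0.35]
    - [0, 0, 0, 0, -0.02, 0, -0.35]
    - [0, 0, 0, 0, -0.03, 0, -0.35]

```text
time: 57.3
ee_pos: [0.5502, 0.0304, 0.1324]
eef_rot: [0.747, 0.653, -0.084, -0.099]
ft_force: [-0.1, 0.0, -0.3]
width: 0.0585
```

send_rows:
  steps:
    - [0, 0, 0, -0.001, -0.022, 0, -0.35]
    - [0, 0, 0, 0, -0.01, 0, -0.35]
    - [0, 0, 0, 0, 0, 0, -0.35]
    - [0, 0, 0, 0, 0, 0.015, -0.35]
    - [0, 0, 0, 0, 0, 0.015, -0.35]
    - [0, 0, 0, 0, 0, 0.008, -0.35]
    - [0, 0, 0, 0, 0, 0, -0.35]
    - [0, 0, 0, 0, 0, 0, -0.35]
    - [0, 0, 0, 0, 0, 0, -0.35]
    - [0, 0, 0, 0, 0, 0, -0.35]

```text
time: 58.3
ee_pos: [0.5098, 0.0357, 0.1034]
eef_rot: [0.746, 0.653, -0.083, -0.098]
ft_force: [0.6, 0.4, 0.1]
width: 0.0585
```

Run:
```python
from h import *
go(bed(-.09,.031,.025),RB)
snap('scene','s17');lanetin('s17',1);crop('s17',200,180,360,310,4.5,'e17')
```

```text
t 58.3 p [0.5098 0.0357 0.1034] rotcols [[0.133, 0.959, -0.252], [0.991, -0.128, 0.038], [0.004, -0.254, -0.967]] F [0.6 0.4 0.1] w 0.0585 j [ 0.46  0.49 -0.73  1.68  0.23  1.34 -0.46]
turn [ 0.15 -0.25 -0.01]
shift if turned first [-0.0008  0.0815  0.0136]
shift now [-0.0009  0.0815  0.0138]
lane 1 153 [-0.0861  0.0325  0.0334] [0.035 0.047 0.011]
```

View pics/e17.png

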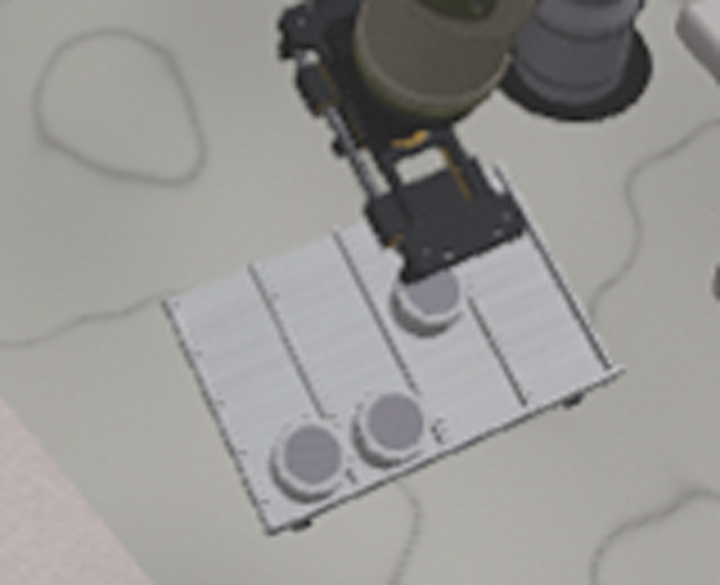

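send_rows:
  steps:
    - [0, 0, 0, -0.001, 0, 0.01, -0.35]
    - [0, 0, 0, 0, 0, 0.004, -0.35]
    - [0, 0, 0, 0, 0.008, 0, -0.35]
    - [0, 0, 0, 0, 0.014, 0, -0.35]
    - [0, 0, 0, 0, 0.014, 0, -0.35]
    - [0, 0, 0, 0, 0.014, 0, -0.35]
    - [0, 0, 0, 0, 0.013, 0, -0.35]
    - [0, 0, 0, 0, 0.01, 0, -0.35]
    - [0, 0, 0, 0, 0.004, 0, -0.35]
    - [0, 0, 0, 0, 0, 0, -0.35]

```text
time: 59.35
ee_pos: [0.5847, 0.024, 0.0675]
eef_rot: [0.747, 0.653, -0.083, -0.097]
ft_force: [-0.5, -0.4, -0.0]
width: 0.0587
```

Run:
```python
from h import *
go(bed(-.085,.031,.025),RB)
for k in (2,3): lanetin('s17',k)
```

```text
t 59.35 p [0.5847 0.024  0.0675] rotcols [[0.134, 0.958, -0.251], [0.991, -0.129, 0.037], [0.003, -0.254, -0.967]] F [-0.5 -0.4 -0. ] w 0.0587 j [ 0.38  0.67 -0.67  1.49  0.31  1.36 -0.46]
turn [ 0.17 -0.19 -0.08]
shift if turned first [ 0.0008  0.004  -0.0016]
shift now [ 0.0008  0.004  -0.0016]
lane 2 225 [-0.0243 -0.0315  0.0331] [0.047 0.047 0.009]
lane 3 234 [-0.0266 -0.0871  0.0335] [0.046 0.047 0.011]
```

send_rows:
  steps:
    - [0, 0, 0, 0, 0.003, 0, -0.35]
    - [0, 0, 0, 0, 0.002, 0, -0.35]
    - [0, 0, 0, 0, 0.002, 0, -0.35]
    - [0, 0, 0, 0, 0.002, 0, -0.35]
    - [0, 0, 0, 0, 0.002, 0, -0.35]
    - [0, 0, 0, 0, 0.002, 0, -0.35]
    - [0, 0, 0, 0, 0.002, 0, -0.35]
    - [0, 0, 0, 0, 0.002, 0, -0.35]
    - [0, 0, 0, 0, 0.002, 0, -0.35]
    - [0, 0, 0, 0, 0.002, 0, -0.35]

```text
time: 60.35
ee_pos: [0.5894, 0.027, 0.0677]
eef_rot: [0.742, 0.655, -0.096, -0.108]
ft_force: [-11.1, 1.1, 9.0]
width: 0.0584
```

Run:
```python
from h import *
s=st();print(inbed(s['ee_pos']))
```

```text
t 60.35 p [0.5894 0.027  0.0677] rotcols [[0.124, 0.951, -0.284], [0.992, -0.119, 0.035], [-0.001, -0.286, -0.958]] F [-11.1   1.1   9. ] w 0.0584 j [ 0.36  0.71 -0.66  1.44  0.32  1.41 -0.45]
[-0.08490938  0.03375424  0.02466173]
```

Contact as before. Retreat toward the last tin.

send_rows:
  steps:
    - [-2, 0, 0, 0, -0.006, 0, -0.35]
    - [0, 0, 0, 0, -0.01, 0, -0.35]
    - [0, 0, 0, 0, -0.01, 0, -0.35]
    - [0, 0, 0, 0, 0, -0.03, -0.5]
    - [0, 0, 0, 0, 0, -0.04, -0.7]
    - [0, 0, 0, 0, 0, -0.04, -1]
    - [-7, 0, 0, -0.02, 0, 0, -1]
    - [-7, 0, 0, -0.04, 0, 0, -1]
    - [0, 0, 0, -0.048, 0, 0, -1]
    - [0, 0, 0, -0.048, 0, 0, -1]

```text
time: 61.35
ee_pos: [0.57, -0.1234, 0.1879]
eef_rot: [0.745, 0.667, -0.002, -0.002]
ft_force: [1.1, -1.2, 0.0]
width: 0.0868
```

Run:
```python
from h import *
go([.4435,-.3465,.08],Rt(82.4))
snap('scene','s18')
for k in (1,2,3):lanetin('s18',k)
crop('s18',100,180,360,350,3,'e18')
tins(load('s18'),TINS[3:])
```

```text
t 61.35 p [ 0.57   -0.1234  0.1879] rotcols [[0.11, 0.994, -0.005], [0.994, -0.11, 0.001], [-0.0, -0.005, -1.0]] F [ 1.1 -1.2  0. ] w 0.0868 j [ 0.7   0.36 -0.7   1.61  0.24  1.26 -0.15]
turn [-0.31  0.01  1.3 ]
shift if turned first [-0.2378 -0.0959  0.1079]
shift now [-0.2356 -0.1006  0.1084]
lane 1 216 [-0.0237  0.033   0.0338] [0.047 0.046 0.011]
lane 2 229 [-0.0245 -0.0314  0.0335] [0.046 0.046 0.011]
lane 3 236 [-0.0269 -0.0871  0.033 ] [0.046 0.047 0.01 ]
(0.443, -0.346) 216 med [ 0.4455 -0.3471  0.0331] bbox [ 0.4428 -0.3466  0.0313] [0.048 0.047 0.012]
```

View pics/e18.png

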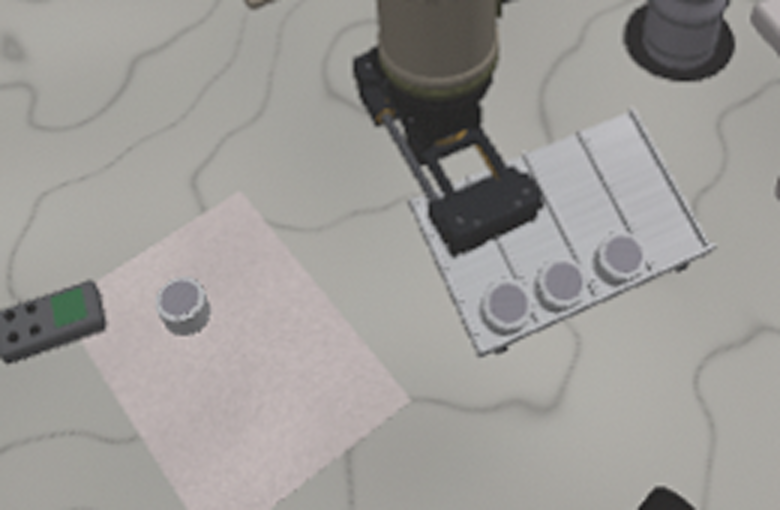

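send_rows:
  steps:
    - [-0.3, 0, 1.3, -0.03, -0.012, 0, -1]
    - [0, 0, 0, -0.04, -0.016, 0, -1]
    - [0, 0, 0, -0.043, -0.0175, 0.01, -1]
    - [0, 0, 0, -0.043, -0.0175, 0.015, -1]
    - [0, 0, 0, -0.04, -0.016, 0.02, -1]
    - [0, 0, 0, -0.025, -0.01, 0.02, -1]
    - [0, 0, 0, -0.006, -0.002, 0.025, -1]
    - [0, 0, 0, 0, 0, 0.01, -1]
    - [0, 0, 0, 0, 0, 0, -1]
    - [0, 0, 0, 0, 0, 0, -1]

```text
time: 62.4
ee_pos: [0.4376, -0.3552, 0.0883]
eef_rot: [0.759, 0.651, -0.002, 0.001]
ft_force: [0.1, -0.3, 0.3]
width: 0.0874
```

Run:
```python
from h import *
go([.443,-.3465,.0205],Rt(82.4))
```

```text
t 62.4 p [ 0.4376 -0.3552  0.0883] rotcols [[0.152, 0.988, -0.002], [0.988, -0.152, -0.005], [-0.006, -0.001, -1.0]] F [ 0.1 -0.3  0.3] w 0.0874 j [ 1.06  0.39 -0.55  1.77  0.24  1.04  0.27]
turn [-0.05  0.32 -1.12]
shift if turned first [0.0093 0.0042 0.0678]
shift now [0.0098 0.0041 0.0677]
```

send_rows:
  steps:
    - [0, 0.3, -1.1, 0.0085, 0.0035, 0.005, -1]
    - [0, 0, 0, 0, 0, 0.018, -1]
    - [0, 0, 0, 0, 0, 0.02, -1]
    - [0, 0, 0, 0, 0, 0.014, -1]
    - [0, 0, 0, 0, 0, 0.005, -1]
    - [0, 0, 0, 0, 0, 0.002, -1]
    - [0, 0, 0, 0, 0, 0, -1]
    - [0, 0, 0, 0, 0, 0, -1]
    - [0, 0, 0, 0, 0, 0, -1]
    - [0, 0, 0, 0, 0, 0, -1]

```text
time: 63.4
ee_pos: [0.4519, -0.3424, 0.0296]
eef_rot: [0.748, 0.664, 0.002, 0.005]
ft_force: [-0.6, -0.3, 0.2]
width: 0.087
```

Run:
```python
from h import *
go([.443,-.3465,.0205],Rt(82.4))
```

```text
t 63.4 p [ 0.4519 -0.3424  0.0296] rotcols [[0.119, 0.993, 0.01], [0.993, -0.119, -0.005], [-0.003, 0.01, -1.0]] F [-0.6 -0.3  0.2] w 0.087 j [ 1.02  0.47 -0.54  1.81  0.29  0.93  0.23]
turn [0.6  0.19 0.77]
shift if turned first [-0.0052 -0.0083  0.0091]
shift now [-0.0051 -0.0084  0.009 ]
```

send_rows:
  steps:
    - [0.5, 0.2, 0.7, -0.005, -0.008, 0.004, -1]
    - [0, 0, 0, 0, 0, 0.003, -1]
    - [0, 0, 0, 0, 0, 0, -1]
    - [0, 0, 0, 0, 0, 0, 1]
    - [0, 0, 0, 0, 0, 0, 1]
    - [0, 0, 0, 0, 0, 0, 1]
    - [0, 0, 0, 0, 0, 0, 1]
    - [0, 0, 0, 0, 0, 0, 1]
    - [0, 0, 0, 0, 0, 0, 1]
    - [0, 0, 0, 0, 0, 0, 1]

```text
time: 64.4
ee_pos: [0.4426, -0.3473, 0.0224]
eef_rot: [0.753, 0.659, 0.0, 0.001]
ft_force: [-0.6, -0.1, -0.6]
width: 0.0457
```

Run:
```python
from h import *
go([.443,-.3465,.0205],Rt(82.4))
```

```text
t 64.4 p [ 0.4426 -0.3473  0.0224] rotcols [[0.133, 0.991, 0.001], [0.991, -0.133, -0.0], [-0.0, 0.001, -1.0]] F [-0.6 -0.1 -0.6] w 0.0457 j [ 1.03  0.48 -0.53  1.82  0.29  0.93  0.23]
turn [ 0.08  0.   -0.02]
shift if turned first [0.0008 0.0003 0.0019]
shift now [0.0008 0.0003 0.0019]
```

send_rows:
  steps:
    - [0, 0, 0, 0, 0, 0, 1]
    - [0, 0, 0, 0, 0, -0.01, 1]
    - [0, 0, 0, 0, 0, -0.03, 1]
    - [0, 0, 0, 0, 0, -0.04, 1]
    - [0, 0, 0, 0, 0, -0.04, 1]
    - [0, 0, 0, 0, 0, -0.02, 1]
    - [0, 0, 0, 0.03, 0.006, 0, 1]
    - [0, 0, 0, 0.045, 0.009, 0, 1]
    - [0, 0, 0, 0.047, 0.0095, 0, 1]
    - [0, 0, 0, 0.047, 0.0095, 0, 1]

```text
time: 65.4
ee_pos: [0.4977, -0.1866, 0.1736]
eef_rot: [0.757, 0.654, -0.0, 0.002]
ft_force: [0.3, -0.4, -0.9]
width: 0.0459
```

Run:
```python
from h import *
go(bed(-.09,.093,.09),RB)
```

```text
t 65.4 p [ 0.4977 -0.1866  0.1736] rotcols [[0.145, 0.989, 0.003], [0.989, -0.145, -0.004], [-0.003, 0.003, -1.0]] F [ 0.3 -0.4 -0.9] w 0.0459 j [ 0.88  0.24 -0.69  1.77  0.17  1.19 -0.  ]
turn [15.1   0.08 -0.77]
shift if turned first [0.283  0.0827 0.0209]
shift now [0.2841 0.0707 0.0409]
```

send_rows:
  steps:
    - [0, 0, -0.8, 0.043, 0.013, 0, 1]
    - [0, 0, 0, 0.045, 0.013, 0, 1]
    - [0, 0, 0, 0.045, 0.013, 0, 1]
    - [0, 0, 0, 0.045, 0.013, 0, 1]
    - [0, 0, 0, 0.043, 0.012, 0, 1]
    - [7.5, 0, 0, 0.035, 0.01, 0, 1]
    - [7.5, 0, 0, 0.015, 0.005, 0, 1]
    - [0, 0, 0, 0, 0, 0.01, 1]
    - [0, 0, 0, 0, 0, 0.01, 1]
    - [0, 0, 0, 0, 0, 0, 1]

```text
time: 66.4
ee_pos: [0.6074, 0.0915, 0.1569]
eef_rot: [0.742, 0.657, -0.089, -0.098]
ft_force: [-0.4, -0.3, -1.3]
width: 0.0455
```

Run:
```python
from h import *
go(bed(-.09,.093,.0235),RB)
```

```text
t 66.4 p [0.6074 0.0915 0.1569] rotcols [[0.121, 0.958, -0.261], [0.993, -0.118, 0.029], [-0.003, -0.263, -0.965]] F [-0.4 -0.3 -1.3] w 0.0455 j [ 0.3   0.67 -0.74  1.32  0.31  1.55 -0.55]
turn [-0.35  0.35  0.57]
shift if turned first [-0.0071  0.0089  0.0897]
shift now [-0.0067  0.0094  0.0897]
```

send_rows:
  steps:
    - [-0.3, 0.3, 0.5, -0.0065, 0.008, 0.01, 1]
    - [0, 0, 0, 0, 0, 0.025, 1]
    - [0, 0, 0, 0, 0, 0.025, 1]
    - [0, 0, 0, 0, 0, 0.01, 1]
    - [0, 0, 0, 0, 0, 0, 1]
    - [0, 0, 0, 0, 0, 0, 1]
    - [0, 0, 0, 0, 0, 0, 1]
    - [0, 0, 0, 0, 0, 0, 1]
    - [0, 0, 0, 0, 0, 0, 1]
    - [0, 0, 0, 0, 0, 0, 1]

```text
time: 67.4
ee_pos: [0.5996, 0.0773, 0.0931]
eef_rot: [0.75, 0.65, -0.08, -0.089]
ft_force: [-0.0, -0.6, -0.4]
width: 0.0458
```

Run:
```python
from h import *
go(bed(-.09,.093,.0235),RB)
snap('scene','s19');crop('s19',180,120,390,310,3.3,'e19')
```

```text
t 67.4 p [0.5996 0.0773 0.0931] rotcols [[0.141, 0.962, -0.236], [0.99, -0.138, 0.03], [-0.004, -0.238, -0.971]] F [-0.  -0.6 -0.4] w 0.0458 j [ 0.33  0.69 -0.72  1.43  0.33  1.4  -0.56]
turn [ 1.15  0.09 -0.54]
shift if turned first [ 0.008  -0.0019  0.0266]
shift now [ 0.008  -0.0025  0.0266]
```

View pics/e19.png

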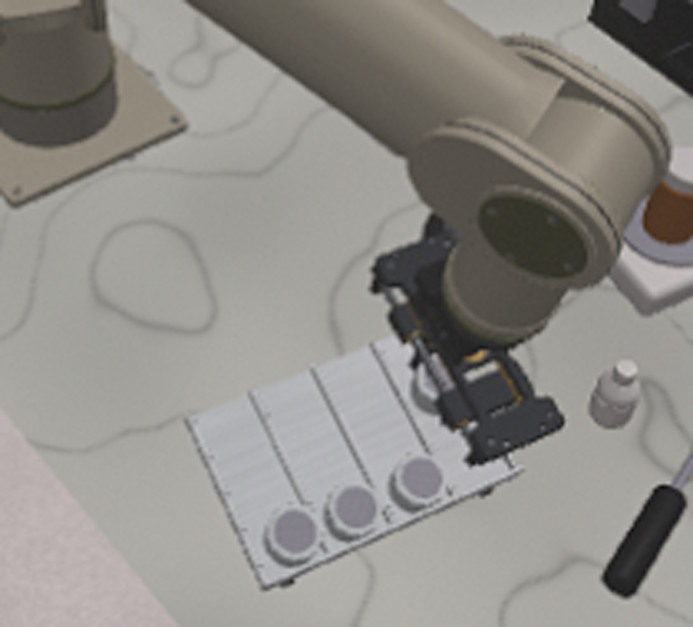

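send_rows:
  steps:
    - [1.1, 0, -0.5, 0.008, -0.002, 0.005, 1]
    - [0, 0, 0, 0, 0, 0.01, 1]
    - [0, 0, 0, 0, 0, 0.008, 1]
    - [0, 0, 0, 0, 0, 0.003, 1]
    - [0, 0, 0, 0, 0, 0, 1]
    - [0, 0, 0, 0, 0, 0, 1]
    - [0, 0, 0, 0, 0, 0, 1]
    - [0, 0, 0, 0, 0, 0, 1]
    - [0, 0, 0, 0, 0, 0, 1]
    - [0, 0, 0, 0, 0, 0, 1]

```text
time: 68.45
ee_pos: [0.5918, 0.088, 0.067]
eef_rot: [0.746, 0.654, -0.086, -0.097]
ft_force: [0.6, -0.6, 1.8]
width: 0.0453
```

Run:
```python
from h import *
go(bed(-.09,.093,.0235),RB)
```

```text
t 68.45 p [0.5918 0.088  0.067 ] rotcols [[0.131, 0.958, -0.256], [0.991, -0.127, 0.033], [-0.001, -0.258, -0.966]] F [ 0.6 -0.6  1.8] w 0.0453 j [ 0.31  0.72 -0.72  1.45  0.34  1.38 -0.57]
turn [-0.03  0.07  0.05]
shift if turned first [-0.0016  0.0003 -0.0009]
shift now [-0.0016  0.0003 -0.0009]
```

send_rows:
  steps:
    - [0, 0, 0, 0, 0, 0, -0.35]
    - [0, 0, 0, 0, 0, 0, -0.35]
    - [0, 0, 0, 0, 0, 0, -0.35]
    - [0, 0, 0, 0, 0, 0, -0.35]
    - [0, 0, 0, 0, 0, 0, -0.35]
    - [0, 0, 0, 0, 0, -0.015, -0.35]
    - [0, 0, 0, 0, 0, -0.02, -0.35]
    - [0, 0, 0, 0, 0, -0.015, -0.35]
    - [0, 0, 0, 0, -0.02, 0, -0.35]
    - [0, 0, 0, 0, -0.03, 0, -0.35]

```text
time: 69.45
ee_pos: [0.5586, 0.0919, 0.1321]
eef_rot: [0.746, 0.653, -0.086, -0.098]
ft_force: [0.1, -0.2, 0.7]
width: 0.0588
```

send_rows:
  steps:
    - [0, 0, 0, -0.001, -0.022, 0, -0.35]
    - [0, 0, 0, 0, -0.01, 0, -0.35]
    - [0, 0, 0, 0, 0, 0, -0.35]
    - [0, 0, 0, 0, 0, 0.015, -0.35]
    - [0, 0, 0, 0, 0, 0.015, -0.35]
    - [0, 0, 0, 0, 0, 0.008, -0.35]
    - [0, 0, 0, 0, 0, 0, -0.35]
    - [0, 0, 0, 0, 0, 0, -0.35]
    - [0, 0, 0, 0, 0, 0, -0.35]
    - [0, 0, 0, 0, 0, 0, -0.35]

```text
time: 70.45
ee_pos: [0.5181, 0.0971, 0.1032]
eef_rot: [0.746, 0.653, -0.085, -0.097]
ft_force: [-0.3, 0.9, -0.6]
width: 0.0589
```

Run:
```python
from h import *
go(bed(-.09,.093,.025),RB)
snap('scene','s20');[lanetin('s20',k) for k in range(4)];crop('s20',200,120,400,310,3.3,'e20')
```

```text
t 70.45 p [0.5181 0.0971 0.1032] rotcols [[0.133, 0.958, -0.254], [0.991, -0.128, 0.035], [0.001, -0.256, -0.967]] F [-0.3  0.9 -0.6] w 0.0589 j [ 0.39  0.54 -0.79  1.64  0.26  1.35 -0.59]
turn [ 0.06 -0.07 -0.02]
shift if turned first [-0.0008  0.0814  0.0135]
shift now [-0.0008  0.0814  0.0136]
lane 0 155 [-0.0909  0.0936  0.0332] [0.046 0.048 0.01 ]
lane 1 216 [-0.0232  0.0335  0.033 ] [0.047 0.047 0.01 ]
lane 2 226 [-0.0243 -0.0312  0.0338] [0.047 0.048 0.011]
lane 3 231 [-0.027  -0.0869  0.0336] [0.046 0.046 0.01 ]
```

View pics/e20.png

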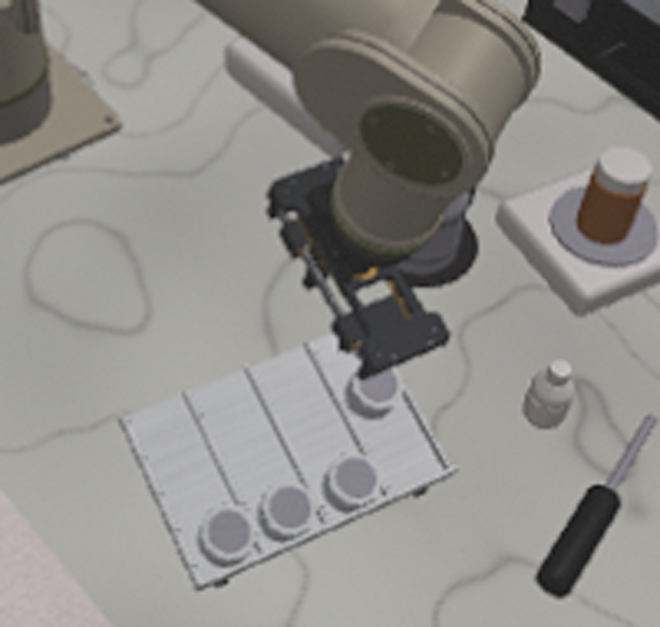

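send_rows:
  steps:
    - [0, 0, 0, -0.001, 0, 0.01, -0.35]
    - [0, 0, 0, 0, 0, 0.004, -0.35]
    - [0, 0, 0, 0, 0.008, 0, -0.35]
    - [0, 0, 0, 0, 0.014, 0, -0.35]
    - [0, 0, 0, 0, 0.014, 0, -0.35]
    - [0, 0, 0, 0, 0.014, 0, -0.35]
    - [0, 0, 0, 0, 0.013, 0, -0.35]
    - [0, 0, 0, 0, 0.01, 0, -0.35]
    - [0, 0, 0, 0, 0.004, 0, -0.35]
    - [0, 0, 0, 0, 0, 0, -0.35]

```text
time: 71.5
ee_pos: [0.593, 0.0854, 0.0673]
eef_rot: [0.747, 0.653, -0.085, -0.097]
ft_force: [-0.7, -0.3, 0.1]
width: 0.0589
```

send_rows:
  steps:
    - [0, 0, 0, 0, 0.003, 0, -0.35]
    - [0, 0, 0, 0, 0.002, 0, -0.35]
    - [0, 0, 0, 0, 0.002, 0, -0.35]
    - [0, 0, 0, 0, 0.002, 0, -0.35]
    - [0, 0, 0, 0, 0.002, 0, -0.35]
    - [0, 0, 0, 0, 0.002, 0, -0.35]
    - [0, 0, 0, 0, 0.002, 0, -0.35]
    - [0, 0, 0, 0, 0.002, 0, -0.35]
    - [0, 0, 0, 0, 0.002, 0, -0.35]
    - [0, 0, 0, 0, 0.002, 0, -0.35]

```text
time: 72.5
ee_pos: [0.5984, 0.0903, 0.0673]
eef_rot: [0.741, 0.656, -0.096, -0.107]
ft_force: [-9.0, 0.1, 8.0]
width: 0.0588
```

Run:
```python
from h import *
s=st();print(inbed(s['ee_pos']))
```

```text
t 72.5 p [0.5984 0.0903 0.0673] rotcols [[0.12, 0.952, -0.282], [0.993, -0.116, 0.033], [-0.001, -0.284, -0.959]] F [-9.   0.1  8. ] w 0.0588 j [ 0.29  0.75 -0.71  1.4   0.34  1.42 -0.56]
[-0.08429833  0.09773241  0.02449907]
```

send_rows:
  steps:
    - [-1.5, 0, 0, 0, -0.006, 0, -0.35]
    - [0, 0, 0, 0, -0.012, 0, -0.35]
    - [0, 0, 0, 0, -0.012, 0, -0.35]
    - [0, 0, 0, 0, 0, -0.03, -0.35]
    - [0, 0, 0, 0, 0, -0.03, -0.35]
    - [0, 0, 0, -0.04, 0, 0, -0.35]
    - [0, 0, 0, -0.045, 0, 0, -0.35]
    - [0, 0, 0, -0.045, 0, 0, -0.35]
    - [0, 0, 0, -0.04, 0, 0, -0.35]
    - [0, 0, 0, 0, 0, 0, -0.35]

```text
time: 73.5
ee_pos: [0.5627, -0.0807, 0.1373]
eef_rot: [0.74, 0.66, -0.087, -0.095]
ft_force: [0.7, -0.6, 0.7]
width: 0.0587
```

Run:
```python
from h import *
go(bed(-.11,-.087,.025),RB)
snap('scene','s21');[lanetin('s21',k) for k in range(4)]
```

```text
t 73.5 p [ 0.5627 -0.0807  0.1373] rotcols [[0.113, 0.961, -0.254], [0.994, -0.11, 0.026], [-0.003, -0.255, -0.967]] F [ 0.7 -0.6  0.7] w 0.0587 j [ 0.58  0.58 -0.71  1.48  0.32  1.48 -0.28]
turn [0.11 0.42 1.01]
shift if turned first [-0.0105  0.0046  0.0638]
shift now [-0.0101  0.0043  0.0639]
lane 0 206 [-0.0224  0.0968  0.0338] [0.046 0.048 0.011]
lane 1 213 [-0.0234  0.0333  0.0336] [0.047 0.046 0.011]
lane 2 230 [-0.0244 -0.0314  0.0333] [0.046 0.047 0.01 ]
lane 3 231 [-0.0269 -0.0878  0.033 ] [0.047 0.047 0.01 ]
```

send_rows:
  steps:
    - [0, 0.4, 1, -0.0095, 0, 0, -0.35]
    - [0, 0, 0, 0, 0, 0.01, -0.35]
    - [0, 0, 0, 0, 0, 0.02, -0.35]
    - [0, 0, 0, 0, 0, 0.02, -0.35]
    - [0, 0, 0, 0, 0, 0.01, -0.35]
    - [0, 0, 0, 0, 0, 0.003, -0.35]
    - [0, 0, 0, 0, 0, 0, -0.35]
    - [0, 0, 0, 0, 0, 0, -0.35]
    - [0, 0, 0, 0, 0, 0, -0.35]
    - [0, 0, 0, 0, 0, 0, -0.35]

```text
time: 74.55
ee_pos: [0.5466, -0.0778, 0.0748]
eef_rot: [0.743, 0.657, -0.082, -0.097]
ft_force: [0.4, 0.0, 0.3]
width: 0.0588
```

Run:
```python
from h import *
go(bed(-.085,-.087,.025),RB)
```

```text
t 74.55 p [ 0.5466 -0.0778  0.0748] rotcols [[0.122, 0.961, -0.25], [0.993, -0.117, 0.036], [0.005, -0.252, -0.968]] F [0.4 0.  0.3] w 0.0588 j [ 0.59  0.61 -0.7   1.58  0.33  1.35 -0.31]
turn [ 0.29 -0.15  0.65]
shift if turned first [-0.0113  0.0294 -0.0008]
shift now [-0.0116  0.0292 -0.0007]
```

send_rows:
  steps:
    - [0.3, 0, 0.6, -0.0115, 0, 0, -0.35]
    - [0, 0, 0, 0, 0, 0, -0.35]
    - [0, 0, 0, 0, 0.01, 0, -0.35]
    - [0, 0, 0, 0, 0.01, 0, -0.35]
    - [0, 0, 0, 0, 0.004, 0, -0.35]
    - [0, 0, 0, 0, 0.002, 0, -0.35]
    - [0, 0, 0, 0, 0.002, 0, -0.35]
    - [0, 0, 0, 0, 0.002, 0, -0.35]
    - [0, 0, 0, 0, 0.002, 0, -0.35]
    - [0, 0, 0, 0, 0.002, 0, -0.35]

```text
time: 75.55
ee_pos: [0.5728, -0.0948, 0.0692]
eef_rot: [0.745, 0.652, -0.093, -0.105]
ft_force: [-13.3, -1.5, 13.0]
width: 0.0586
```

Run:
```python
from h import *
s=st();print(inbed(s['ee_pos']))
```

```text
t 75.55 p [ 0.5728 -0.0948  0.0692] rotcols [[0.132, 0.952, -0.275], [0.991, -0.127, 0.035], [-0.002, -0.277, -0.961]] F [-13.3  -1.5  13. ] w 0.0586 j [ 0.56  0.68 -0.67  1.48  0.36  1.41 -0.3 ]
[-0.08561071 -0.08915839  0.0260374 ]
```

Seated. Retreat well clear and check everything.

send_rows:
  steps:
    - [-1, 0, 0, 0, -0.006, 0, -0.35]
    - [0, 0, 0, 0, -0.012, 0, -0.35]
    - [0, 0, 0, 0, -0.012, 0, -0.35]
    - [0, 0, 0, 0, 0, -0.03, -0.35]
    - [0, 0, 0, 0, 0, -0.04, -0.35]
    - [-7, 0, 0, -0.03, 0, -0.03, -0.35]
    - [-7, 0, 0, -0.045, 0, 0, -0.35]
    - [0, 0, 0, -0.048, 0, 0, -0.35]
    - [0, 0, 0, -0.048, -0.01, 0, -0.35]
    - [0, 0, 0, -0.048, -0.01, 0, -0.35]

```text
time: 76.55
ee_pos: [0.5242, -0.303, 0.1763]
eef_rot: [0.745, 0.667, -0.005, -0.005]
ft_force: [0.6, -0.2, -0.9]
width: 0.0587
```

send_rows:
  steps:
    - [0, 0, 0, 0, 0, -0.02, -0.35]
    - [0, 0, 0, 0, 0, 0, -0.35]
    - [0, 0, 0, 0, 0, 0, -0.35]
    - [0, 0, 0, 0, 0, 0, -0.35]
    - [0, 0, 0, 0, 0, 0, -0.35]
    - [0, 0, 0, 0, 0, 0, -0.35]
    - [0, 0, 0, 0, 0, 0, -0.35]
    - [0, 0, 0, 0, 0, 0, -0.35]
    - [0, 0, 0, 0, 0, 0, -0.35]
    - [0, 0, 0, 0, 0, 0, -0.35]

```text
time: 77.55
ee_pos: [0.5216, -0.3079, 0.1938]
eef_rot: [0.747, 0.665, -0.006, -0.007]
ft_force: [-0.2, -0.0, 0.4]
width: 0.0588
```

Run:
```python
from h import *
st();snap('scene','s22');snap('top','t22')
for n in('s22','t22'):
  print(n);[lanetin(n,k) for k in range(4)]
  z=load(n);W=cloud(z)
  for nm,x,y,lo,hi,r in [('jar',.5635,.415,.135,.155,.04),('lid',.446,.277,.105,.120,.06),('reag',.672,.235,.05,.09,.05),('meter',.383,-.457,.015,.035,.07)]:
    m=(np.hypot(W[...,0]-x,W[...,1]-y)<r)&(W[...,2]>lo)&(W[...,2]<hi)
    P=W[m]; print(nm,len(P),np.round(np.median(P,0),4),np.round((P.min(0)+P.max(0))/2,4),np.round(np.ptp(P,axis=0),3))
  # plane of each tin top normal vs bed z
  q=(W-BO)@np.c_[BX,BY,BZ]
  for k in range(4):
    m=(np.hypot(q[...,0]+.024,q[...,1]-LANE[k]-(.005 if k==3 else 0))<.016)&(abs(q[...,2]-.034)<.01);P=q[m]
    a=np.linalg.lstsq(np.c_[P[:,:2],np.ones(len(P))],P[:,2],rcond=None)[0];print('tilt',k,np.round(a,3))
```

```text
t 77.55 p [ 0.5216 -0.3079  0.1938] rotcols [[0.115, 0.993, -0.018], [0.993, -0.115, 0.002], [-0.0, -0.018, -1.0]] F [-0.2 -0.   0.4] w 0.0588 j [ 0.98  0.41 -0.68  1.53  0.27  1.31  0.15]
s22
lane 0 206 [-0.0226  0.0959  0.0337] [0.046 0.046 0.01 ]
lane 1 216 [-0.0239  0.0327  0.0336] [0.047 0.046 0.011]
lane 2 226 [-0.0242 -0.0312  0.0339] [0.047 0.047 0.01 ]
lane 3 235 [-0.0244 -0.0874  0.0337] [0.046 0.047 0.009]
jar 149 [0.5654 0.4079 0.142 ] [0.5657 0.41   0.1408] [0.049 0.052 0.011]
lid 310 [0.449  0.2698 0.1149] [0.4454 0.2738 0.1123] [0.07  0.072 0.015]
reag 89 [0.6755 0.2313 0.0617] [0.6724 0.2329 0.0635] [0.034 0.025 0.027]
meter 567 [ 0.3889 -0.462   0.0247] [ 0.3852 -0.4622  0.0229] [0.065 0.102 0.016]
tilt 0 [ 0.017 -0.04   0.038]
tilt 1 [-0.008  0.033  0.033]
tilt 2 [0.026 0.004 0.035]
tilt 3 [0.008 0.015 0.035]
t22
lane 0 133 [-0.0218  0.0988  0.0344] [0.047 0.047 0.011]
lane 1 134 [-0.0222  0.0332  0.034 ] [0.049 0.045 0.012]
lane 2 135 [-0.0212 -0.0292  0.034 ] [0.049 0.045 0.012]
lane 3 135 [-0.0217 -0.087   0.0346] [0.047 0.045 0.011]
jar 197 [0.5644 0.4135 0.144 ] [0.5652 0.4147 0.1438] [0.048 0.05  0.016]
lid 304 [0.4437 0.2758 0.1154] [0.4453 0.2771 0.1131] [0.069 0.069 0.014]
reag 68 [0.6719 0.2364 0.058 ] [0.6759 0.2394 0.0664] [0.032 0.035 0.033]
meter 160 [ 0.3758 -0.4886  0.0261] [ 0.3777 -0.4908  0.0252] [0.052 0.046 0.019]
tilt 0 [ 0.084 -0.041  0.042]
tilt 1 [ 0.016 -0.052  0.037]
tilt 2 [0.06  0.009 0.037]
tilt 3 [-0.059  0.093  0.042]
```

View pics/s22.png

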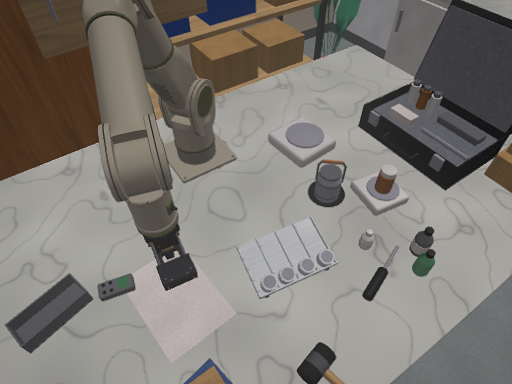

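View pics/t22.png

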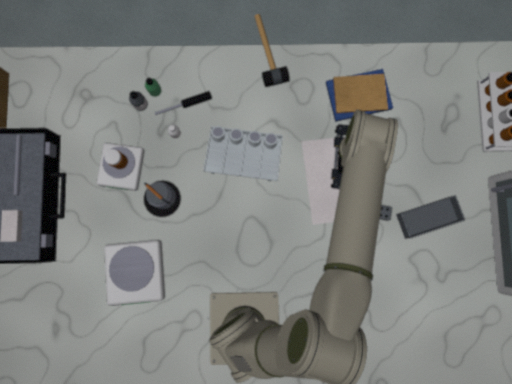

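```bash
python3 -c "
from bench import close_job
print(close_job())"
```

```text
the job is handed in; nothing more can be done
None
```

I handed the job in at about 78 s of the 210 s allowed. The last camera checks showed every goal met; `close_job()` gives no verdict.

- **Canister:** I lifted it by its handle and stood it upright on the mat. Its lid measures about 5–7 mm from the mat's centre.
- **Jar:** it stands upright on the small scale's pan, within about 5 mm of the pan's centre.
- **Tins:** all four lie in the tray, one to a lane, each pushed against the back stop with about 12–19 N. Their measured x in the bed frame is -21 to -24 mm, where -23 mm is home.
- **Lane 3 tin:** it moved about 6 mm sideways and 2 mm off the stop after I first seated it, cause unknown. I pushed it home again.
- **Left alone:** the meter and the reagent bottle are where they were, and the arm finished clear of everything.

One check disagreed: tin tilt read up to 0.05 rad in the scene camera. In the top camera, whose depth readings were coarser, it read up to about 0.11 rad, just over the 0.1 limit. I trusted the scene camera, because top-face heights in both cameras match tins lying flat on the floor. The top camera's meter position was also off, because the arm partly hid it; the scene view shows it unmoved.

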